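# Lay the marquetry tiles on their pattern cards

## Robot

A 6-joint arm with a two-finger parallel gripper is mounted at the origin on the work surface. World frame = base frame: x ahead of the robot, y to its left, z up, the work surface at z = 0. Lengths are in mm, angles in degrees, forces in N, time in s.
With the tool pointing down it reaches from about 325 to 850 mm from the base axis. Payload 15.5 kg.
Tool frame: the origin (TCP) lies at the very end of the fingers, on their centre line; the grasp point (between the pads) lies 19 mm behind it (hold_point_z is the distance from the TCP to the grasp point, in mm); z points along the fingers, y is the line along which they close (so a half turn about z gives the same grasp; the last joint's range is limited). The gripper opens to 91 mm and grips with 3 to 60 N. Pads are 32 mm wide; open, the fingers measure 118 mm over their backs; the gripper's body (76 mm by 178 mm) begins 60 mm behind the grasp point.
Start: joints at [58.069, 28.281, 77.091, -0, 74.628, -5.472], TCP at [278.471, 559.536, 213.915] pointing down, gripper open.
Joint ranges: [-166.48, 166.48], [-47.26, 123.95], [12.59, 153.08], [-70.14, 250.14], [6.76, 159.57], [-176.63, 176.63]. Speed limits (degrees/s): [108.29, 108.29, 147.25, 172.46, 172.46, 172.46].

## Interface

Orientations are given as a 3x3 rotation matrix whose columns are the frame's x, y, z axes.
In Python, from workcell import * gives the robot as it stands.
- The arm moves only by the tool move_arm, never from a script. Its argument "plan" is a list of rows, each a list of 7 numbers: the opening, from 0 (shut) to 1 (fully open), then the shift along the tool's x, y, z in m, then the turn, a rotation vector about the tool's x, y, z in degrees. In form: [[claw, dx, dy, dz, ax, ay, az], ...]. A call has 1 to 10 rows; each row shifts and turns the commanded pose from where the row before left it, along the tool's axes as they then stand; what a row does not reach is not made up. A row lasts 1/12 s, in which the tool goes at most 41.7 mm and 7.16 degrees, less where a joint would pass 70% of its speed; a pose out of reach is approached as far as the arm can. A call is refused whole if a number of a shift passes 0.0417 or a number of a turn 7.16, either way. A call with a gripper value outside its range is refused whole. The fingers move at their own pace and stop on an object; "grip_force" is the grip in N (left out, the last holds). Time passes only in rows, so rows that do not move let the fingers close. It gives the time, the measured TCP pose, the force, the opening and the grip force at its end, in the units of the state.
- observe(): the state, without advancing time (a new reading comes with each control period).
- camera(name): name is "side" or "top" or "wrist"; returns a dict with "pixels" (420x560x3 uint8, red, green, blue), "K" (3x3 intrinsics, pixels), "world_to_cam" (4x4, takes a point from world to camera coordinates). Camera axes: x right, y up, looking along -z (the intrinsics and any distortion apply to the point x, -y, -z); pixel columns grow to the right and rows downward; lengths in mm; the calibration is good to about 2 mm. A picture is of the moment at which its call begins. There is no depth.
- sign_off(): hands the job in; it is judged then, once.
The state is a dict: "time_s": time; "joint_pos": joint angles; "dq": joint speeds; "joint_efforts": joint torques, N m; "eef_pos": TCP position; "tcp_rot": TCP orientation; "force": force on the tool from outside, world axes, zero at the start; "ft_torque": the same for the moment, N m; "opening": opening from 0.0 (shut) to 1.0 (fully open); "gripper_force": force on a finger pad.
Only numpy, scipy, OpenCV 4.12 (cv2) and the standard library are available. Lean on these libraries where they do the work, as an engineer would, in place of code of your own. Each camera call takes 0.05 s, during which the arm holds its last target. There are 200 camera calls.

## Task

Lay each of the four marquetry tiles flat, inlaid face up, on the pattern card that shows its own outline, centred on the outline and turned to match it. The long hexagonal tile is still in the glue-up jig: flip the toggle clamp's handle back over centre, away from the tile, to free it, then lift it out and leave the clamp open. The veneered edges chip easily, so set every tile down before letting go of it and do not drop any.

Things in the scene. Friction and masses are not known exactly. Their poses are not given: they have to be found in the camera images.
- tile_hex: Long hexagon, 96 mm point to point (x), 50 mm across the 67 mm long parallel sides (y). Brown wooden marquetry tile, 18 mm thick, star inlaid in its top. Origin: centre of its underside; z up, x along the length. Starts in the jig on a 12 mm board (top of tile 30 mm over the bench), one point towards the clamp; 11 mm stops round both points, 1 mm play: lift straight up. Long sides free for the fingers.
- tile_lozenge: Lozenge (60-degree rhombus), diagonals 96 x 55.4 mm; 48 mm between parallel sides, which face each other over 28 mm at the middle. Brown wooden marquetry tile, 18 mm thick, star inlaid in its top. Origin: centre of its underside; z up, x along the long diagonal; the sides run at +30 and -30 degrees to x. Loose on the bench.
- tile_square: Square, 50 x 50 mm. Brown wooden marquetry tile, 18 mm thick, star inlaid in its top. Origin: centre of its underside; z up, x and y along the sides. Loose on the bench.
- tile_round: Round disc, 56 mm in diameter. Brown wooden marquetry tile, 18 mm thick, star inlaid in its top. Origin: centre of its underside; z up, its turn does not matter. Loose on the bench.
- card_hex: Outline of the long hexagon (96 x 50 mm) inked full size on a white 110 x 110 mm card, 2 mm thick, taped down at two edges; fixed. Origin: centre of card and outline, on the bench (card top 2 mm above it). z up, x along the 96 mm length (half a turn is the same).
- card_lozenge: Outline of the lozenge (96 x 55.4 mm) inked full size on a white 110 x 110 mm card, 2 mm thick, taped down at two edges; fixed. Origin: centre of card and outline, on the bench (card top 2 mm above it). z up, x along the long diagonal (half a turn is the same).
- card_square: Outline of the square (50 x 50 mm) inked full size on a white 110 x 110 mm card, 2 mm thick, taped down at two edges; fixed. Origin: centre of card and outline, on the bench (card top 2 mm above it). z up, x and y along the sides (any quarter turn is the same).
- card_round: Outline of the disc (56 mm circle) inked full size on a white 110 x 110 mm card, 2 mm thick, taped down at two edges; fixed. Origin: centre of card and outline, on the bench (card top 2 mm above it). z up, its turn does not matter.
- clamp_handle (a joint): Toggle clamp handle: 0 upright, clamped (the start); grows as its top swings back, away from the tile, to 1.05 rad. Resists with about 4 N at the grip up to dead centre at 0.14 rad; pushed past 0.3 rad it springs open and stays so. Meanwhile the clamp arm and its rubber foot swing up and back 105 degrees; open, they stand 140 mm high, 60 mm or more from the tile's centre.
- handle_grip (a point): Middle of the red handle grip: 16 (x) x 20 (y) mm, from 39 mm below to 33 mm above this point along z (up). y: level, from tile to clamp, the way to push. Pivot (along x) 85 mm below, 52 mm over the bench. Clamped: point 137 mm over the bench, tile's centre 98 mm off along -y, clamp arm between them lower than 75 mm.
There are look-alikes about, which are no part of the job. Leave any green look-alike of the tile_square alone.

How it is judged:
By the outcome, as a careful person would: the job done as asked, in the order asked, and still so for the second after the job is handed in, with the robot touching nothing.
It also fails if it takes over 106 s, if anything falls off the work surface, if the arm or the gripper's body presses on something with over 40 N, if the wrist force passes 120 N, or if a joint passes its speed limit or range.

## Working session

There is one attempt and no reset: what is moved stays moved. The work goes in short steps, Python scripts to look and compute and a tool call to move; the robot and the scene stay as the last step left them, time stands still between calls to the robot, and variables do not carry over. Pictures are saved under pics/ and viewed, at most 14 in all, crops included, and the job is handed in when it is done.

Besides the shell and the picture viewer there is one more tool, called after ">>>" as name(argument=value, ...) on one line, values as JSON. move_arm: Moves the arm, as the interface text tells. Its arguments: {"type":"object","properties":{"plan":{"type":"array"},"grip_force":{"type":"number"}},"required":["plan"]}

```bash
ls; mkdir -p pics; python3 - <<'E'
from workcell import *
import cv2
for n in ["top","side"]:
    c=camera(n); cv2.imwrite(f"pics/{n}0.png",cv2.cvtColor(c["pixels"],cv2.COLOR_RGB2BGR)); print(n,c.keys(),c["K"],c["world_to_cam"])
s=observe(); print(s)
E
```

```text
pics
top dict_keys(['pixels', 'K', 'world_to_cam']) [[474.33701866   0.         281.50348792]
 [  0.         474.33701866 212.00047311]
 [  0.           0.           1.        ]] [[ 2.64389192e-02 -9.99613838e-01 -8.55328835e-03 -9.11891393e+01]
 [ 9.90128256e-01  2.50079485e-02  1.37915336e-01 -5.01107763e+02]
 [-1.37648178e-01 -1.21151849e-02  9.90407089e-01 -1.34174835e+03]
 [ 0.00000000e+00  0.00000000e+00  0.00000000e+00  1.00000000e+00]]
side dict_keys(['pixels', 'K', 'world_to_cam']) [[431.4906787    0.         282.84192091]
 [  0.         431.4906787  211.45136133]
 [  0.           0.           1.        ]] [[ 8.78046542e-01 -4.78575186e-01  2.47127923e-04 -4.65567968e+02]
 [ 3.55622400e-01  6.52809260e-01  6.68859312e-01 -1.95261802e+02]
 [-3.20260797e-01 -5.87201722e-01  7.43388969e-01 -1.08226063e+03]
 [ 0.00000000e+00  0.00000000e+00  0.00000000e+00  1.00000000e+00]]
{'time_s': 0.1, 'joint_pos': array([ 5.80684397e+01,  2.83115870e+01,  7.71234250e+01, -1.38769612e-03,
        7.46288423e+01, -5.47162645e+00]), 'dq': array([-0.04759189, -0.11668343, -0.01517112, -0.04025201,  0.02415373,
        0.09513117]), 'joint_efforts': array([ 2.60134177e-03, -8.80242348e+01, -3.82554245e+01,  7.10904272e-02,
        4.80027543e-02, -7.62921536e-05]), 'eef_pos': array([278.30269302, 559.23337143, 213.39596389]), 'tcp_rot': array([[-8.95249005e-01,  4.45565813e-01, -5.69628693e-04],
       [ 4.45566170e-01,  8.95248496e-01, -9.58178484e-04],
       [ 8.30276557e-05, -1.11161561e-03, -9.99999379e-01]]), 'force': array([ 0.38891227,  0.13369427, -0.44260765]), 'ft_torque': array([0.02571311, 0.01424331, 0.02549799]), 'gripper_force': 0.0, 'opening': 0.9976474516748662}
```

View pics/top0.png

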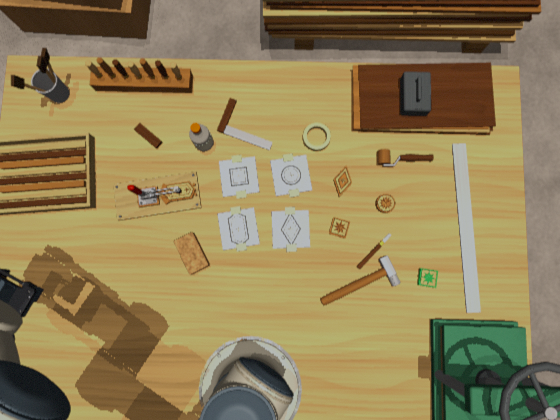

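View pics/side0.png

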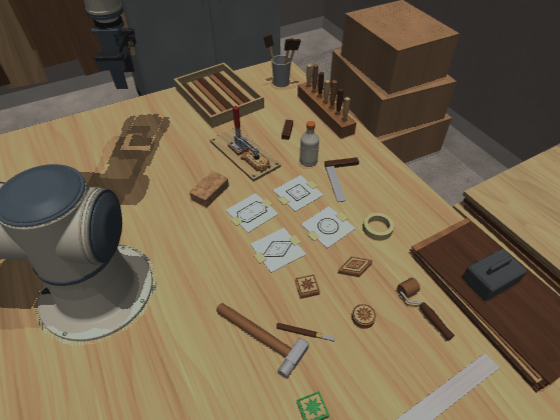

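Candidates (top image): hex tile in the jig (178,191), lozenge (343,181), square (340,228), round (386,203), and a green look-alike at (428,278). The cork block (191,253), hammer and tape ring are not part of the job. By the description I choose the brown ones, and I check them in close crops.

```bash
cat > h.py <<'E'
import numpy as np, cv2
def rgb2file(img,box,s,name):
    a=img[box[1]:box[3],box[0]:box[2]]
    cv2.imwrite(name,cv2.cvtColor(cv2.resize(a,None,fx=s,fy=s,interpolation=cv2.INTER_CUBIC),cv2.COLOR_RGB2BGR))
def unproj(c,uv,z):
    K=c["K"];T=c["world_to_cam"];R=T[:3,:3];t=T[:3,3]
    d=np.linalg.inv(K)@np.array([uv[0],uv[1],1.]); d=R.T@np.array([d[0],-d[1],-d[2]])
    o=-R.T@t; return o+d*(z-o[2])/d[2]
def proj(c,p):
    q=c["world_to_cam"]@np.append(p,1); q=c["K"]@np.array([q[0],-q[1],-q[2]]); return q[:2]/q[2]
E
python3 - <<'E'
from workcell import *
from h import *
c=camera("top")
rgb2file(c["pixels"],(105,145,315,260),3.8,"pics/c1.png")
rgb2file(c["pixels"],(320,150,450,300),4,"pics/c2.png")
for n,uv,z in [("cs",(239,176),2),("cr",(291,175),2),("ch",(238,229),2),("cl",(291,229),2),("hex",(178,191),30),("loz",(343,181),18),("sq",(340,228),18),("rnd",(386,203),18)]: print(n,unproj(c,uv,z).round())
w=camera("wrist"); print(w["K"],w["world_to_cam"])
E
```

```text
cs [614.  53.   2.]
cr [ 621. -103.    2.]
ch [454.  49.   2.]
cl [ 458. -107.    2.]
hex [558. 227.  30.]
loz [ 603. -258.   18.]
sq [ 463. -250.   18.]
rnd [ 540. -384.   18.]
[[304.46254967   0.         284.07144483]
 [  0.         304.46254967 212.12091771]
 [  0.           0.           1.        ]] [[ 4.45124836e-01  8.95467563e-01 -1.31335498e-03 -6.23898736e+02]
 [-8.59086428e-01  4.26625529e-01 -2.82774058e-01  3.22202745e+01]
 [-2.52654686e-01  1.26998042e-01  9.59185648e-01 -3.91689201e+02]
 [ 0.00000000e+00  0.00000000e+00  0.00000000e+00  1.00000000e+00]]
```

View pics/c1.png

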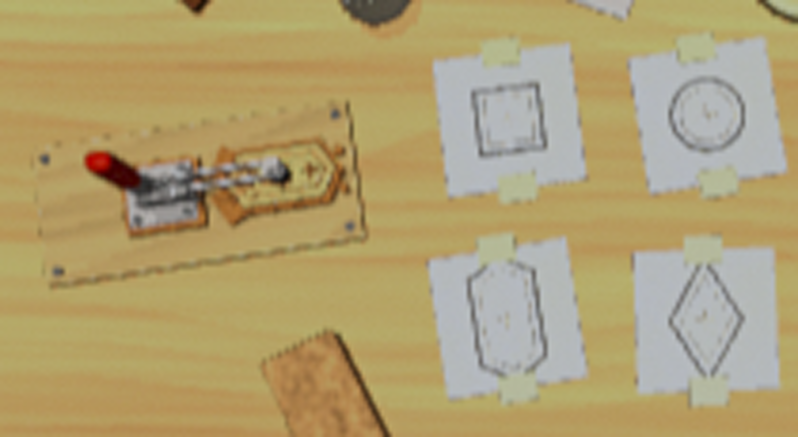

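View pics/c2.png

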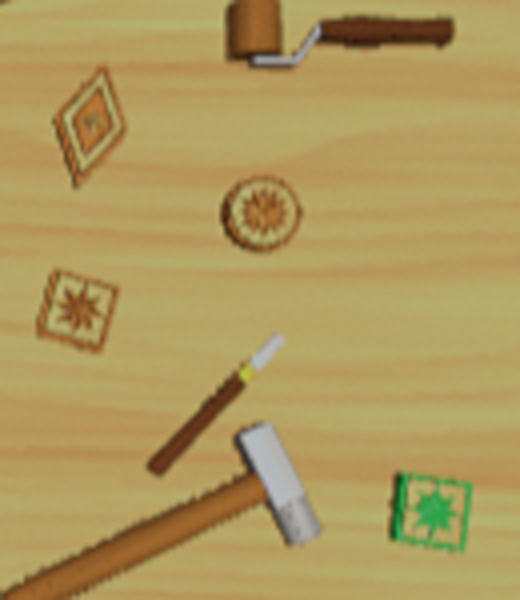

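The top crop shows the jig's red handle at (131,187), left of the hex tile at (178,191), so the handle is pushed toward +y. The four brown tiles are confirmed, and the green look-alike at (428,278) stays put. Next is a planning helper and a fit of the card outlines.

```bash
cat >> h.py <<'E'
from scipy.optimize import minimize
L=np.sqrt(3)
def shape(n):
    if n=="hex": h=33.5; return np.array([[48,0],[h,25],[-h,25],[-48,0],[-h,-25],[h,-25]],float)
    if n=="loz": return np.array([[48,0],[0,27.7],[-48,0],[0,-27.7]])
    if n=="sq": return np.array([[25,25],[-25,25],[-25,-25],[25,-25.]])
    a=np.linspace(0,2*np.pi,37)[:-1]; return 28*np.c_[np.cos(a),np.sin(a)]
def outline(n,scale=1):
    P=shape(n)*scale; out=[]
    for a,b in zip(P,np.roll(P,-1,0)):
        m=max(2,int(np.linalg.norm(b-a)/1.5)); out+= [a+(b-a)*t for t in np.arange(m)/m]
    return np.array(out)
def place(n,p,z,scale=1):
    t=np.radians(p[2]); R=np.array([[np.cos(t),-np.sin(t)],[np.sin(t),np.cos(t)]])
    q=outline(n,scale)@R.T+p[:2]; return np.c_[q,np.full(len(q),z)]
def sample(img,uv): return cv2.remap(img,uv[:,0].astype(np.float32)[None],uv[:,1].astype(np.float32)[None],cv2.INTER_LINEAR)[0]
def projs(c,P): return np.array([proj(c,p) for p in P])
def fit_dark(c,n,p0,z,blur=1.2,span=8,dang=8,scale=1,sc=None):
    g=cv2.GaussianBlur(cv2.cvtColor(c["pixels"],cv2.COLOR_RGB2GRAY).astype(np.float32),(0,0),blur) if sc is None else sc
    f=lambda p: sample(g,projs(c,place(n,p,z,scale))).mean()
    best=None
    for dx in np.linspace(-span,span,5):
        for dy in np.linspace(-span,span,5):
            for da in ((-dang,0,dang) if n!="rnd" else (0,)):
                p=np.array(p0,float)+[dx,dy,da]; v=f(p)
                if best is None or v<best[0]: best=(v,p)
    r=minimize(f,best[1],method="Nelder-Mead",options=dict(initial_simplex=best[1]+np.vstack([np.zeros(3),np.diag([3,3,4])])))
    return r.x.round(2),round(r.fun,1)
def rows(s,target,yaw,n):
    """planar plan: tool down, target xyz mm, yaw = world angle of tool y (mod 180). returns dx,dy,dz m per row and az deg"""
    R=s["tcp_rot"]; cur=np.degrees(np.arctan2(R[1,1],R[0,1])); d=(yaw-cur+90)%180-90
    ph=-d/n; D=R.T@(np.array(target)-s["eef_pos"])
    M=sum(np.array([[np.cos(a),-np.sin(a)],[np.sin(a),np.cos(a)]]) for a in np.radians(ph*np.arange(n)))
    dxy=np.linalg.solve(M,D[:2]); tilt=np.degrees([R[1,2]*1,R[0,2]])
    print("n",n,"row:",(np.r_[dxy,D[2]/n]/1000).round(5),"az",round(ph,3),"| yaw now %.2f"%cur)
def grab(name,f=None):
    from workcell import camera
    c=camera(name)
    if f: cv2.imwrite(f,cv2.cvtColor(c["pixels"],cv2.COLOR_RGB2BGR))
    return c
E
python3 - <<'E'
from workcell import *
from h import *
c=camera("top")
for n,p in [("sq",(614,53,5)),("rnd",(621,-103,0)),("hex",(454,49,5)),("loz",(458,-107,0))]:
    print(n,fit_dark(c,n,p if n!="hex" and n!="loz" else (p[0],p[1],p[2]),2,blur=.7))
for u in [(105+340/3.8,145+172/3.8),(105+325/3.8,145+201/3.8),(105+322/3.8,145+141/3.8),(105+285/3.8,145+172/3.8)]: print("hex",unproj(c,u,30).round(1))
for z in (137,170): print("handle",unproj(c,(105+98/3.8,145+160/3.8),z).round(1))
for u in [(40,152),(347,103),(52,285),(366,238)]: print("board",unproj(c,(105+u[0]/3.8,145+u[1]/3.8),12).round(1))
w=camera("wrist");s=observe(); T=w["world_to_cam"]; o=-T[:3,:3].T@T[:3,3]; print("cam in tool",(s["tcp_rot"].T@(o-s["eef_pos"])).round(1)); print("look",(s["tcp_rot"].T@-T[2,:3]).round(3))
E
```

```text
sq (array([613.63,  54.27,   9.41]), np.float64(147.9))
rnd (array([ 6.2138e+02, -1.0243e+02, -3.8000e-01]), np.float64(150.2))
hex (array([455.89,  49.67,  11.19]), np.float64(153.1))
loz (array([ 458.53, -105.09,    3.61]), np.float64(153.4))
hex [561.8 178.8  30. ]
hex [538.8 189.2  30. ]
hex [585.8 194.   30. ]
hex [560.8 221.3  30. ]
handle [546.8 330.6 137. ]
handle [540.7 319.5 170. ]
board [575.1 418.9  12. ]
board [620.3 179.7  12. ]
board [470.4 401.7  12. ]
board [513.5 159.4  12. ]
cam in tool [  80.1   -0.5 -170.4]
look [-0.283 -0.     0.959]
```

```bash
python3 - <<'E'
from workcell import *
from h import *
rows(observe(),[545,275,260],100.4,10)
E
```

```text
n 10 row: [-0.03168 -0.02386 -0.00462] az -3.686 | yaw now 63.54
```

>>> move_arm(plan=[[0, -0.0317, -0.0239, -0.0046, 0, 0, -3.69], [0, -0.0317, -0.0239, -0.0046, 0, 0, -3.69], [0, -0.0317, -0.0239, -0.0046, 0, 0, -3.69], [0, -0.0317, -0.0239, -0.0046, 0, 0, -3.69], [0, -0.0317, -0.0239, -0.0046, 0, 0, -3.69], [0, -0.0317, -0.0239, -0.0046, 0, 0, -3.69], [0, -0.0317, -0.0239, -0.0046, 0, 0, -3.69], [0, -0.0317, -0.0239, -0.0046, 0, 0, -3.69], [0, -0.0317, -0.0239, -0.0046, 0, 0, -3.69], [0, -0.0317, -0.0239, -0.0046, 0, 0, -3.69]])

```text
time_s: 1.13
eef_pos: [546.4, 272.9, 260.4]
tcp_rot: [[-0.983, -0.184, 0.0], [-0.184, 0.983, -0.0], [-0.0, -0.0, -1.0]]
force: [1.2, 1.0, 0.3]
opening: 0.301
gripper_force: 0.0
```

```bash
python3 - <<'E'
from workcell import *
from h import *
c=grab("wrist","pics/w1.png")
s=observe();print(s["eef_pos"],s["time_s"],s["opening"],s["dq"].round(2)); rows(s,[545,285,150],100.4,4)
E
```

```text
[552.68764533 269.75935422 260.99154625] 1.1833 0.2560938568647003 [ 3.98 -1.52  4.74  0.19 -3.08 14.48]
n 4 row: [0.00129 0.00414 0.02774] az 0.097 | yaw now 100.79
```

View pics/w1.png

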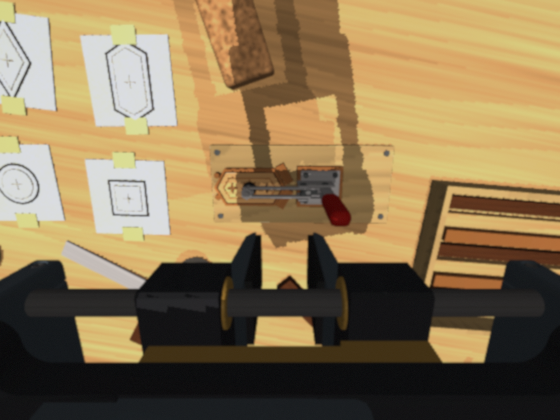

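The wrist image shows the handle base at (323,198) and its red tip at (340,213), with the jig level along row 188 and the fingers at the bottom centre. The arm was still settling, so I measure again with it still.

```bash
python3 - <<'E'
from workcell import *
from h import *
c=grab("wrist"); c=grab("wrist")
s=observe();print(s["eef_pos"],s["dq"].round(2))
rgb2file(c["pixels"],(200,130,400,270),4,"pics/w2.png")
px=c["pixels"].astype(int); m=((px[...,0]>90)&(px[...,1]<40)&(px[...,2]<40)).astype(np.uint8)
k,l,st,ce=cv2.connectedComponentsWithStats(m); i=1+st[1:,4].argmax(); print(st[i],ce[i])
# predicted handle-axis pixels for hypotheses
for p in [(538,321,98),(538,321,137),(538,321,170)]: print(p,proj(c,p).round(1))
for z in (98,137,170): print(z,unproj(c,ce[i],z).round(1))
E
```

```text
[547.41079972 273.06357345 259.81657973] [ 3.11 -1.01  3.06  0.68 -0.18  3.09]
[339 212   6   4  16] [341.3125 213.5625]
(538, 321, 98) [329.9 194.3]
(538, 321, 137) [335.5 203.3]
(538, 321, 170) [341.4 212.8]
98 [557.6 338.9  98. ]
137 [547.4 329.2 137. ]
170 [538.8 321.1 170. ]
```

View pics/w2.png

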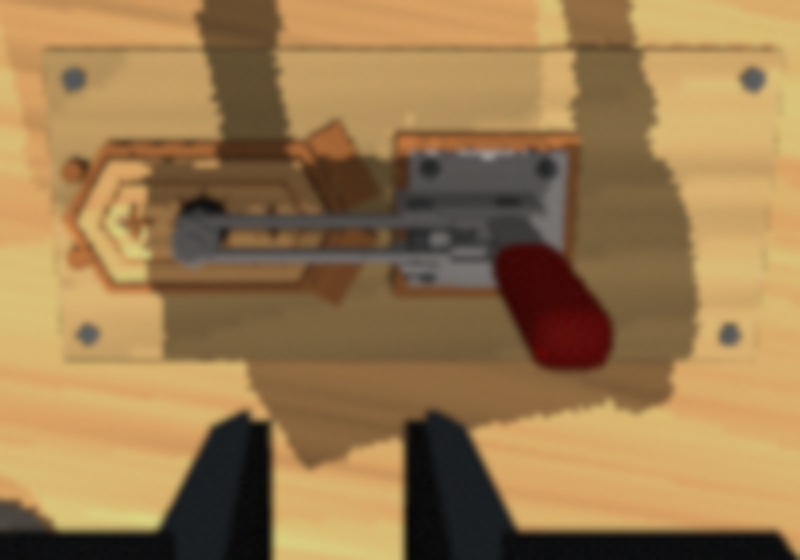

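>>> move_arm(plan=[[0, 0.001, 0.004, 0, 0, 0, 0], [0, 0, 0.004, 0.0275, 0, 0, 0.2], [0, 0, 0.004, 0.0275, 0, 0, 0.2], [0, 0, 0.001, 0.0275, 0, 0, 0], [0, 0, 0, 0.0275, 0, 0, 0], [0, 0, 0, 0, 0, 0, 0], [0, 0, 0, 0, 0, 0, 0]])

```text
time_s: 1.87
eef_pos: [540.3, 288.1, 149.5]
tcp_rot: [[-0.985, -0.175, -0.003], [-0.175, 0.985, -0.001], [0.003, -0.0, -1.0]]
force: [0.4, 0.5, 0.3]
opening: 0.003
gripper_force: 0.0
```

>>> move_arm(plan=[[0, 0, 0.006, 0, 0, 0, 0], [0, 0, 0.006, 0, 0, 0, 0], [0, 0, 0.006, 0, 0, 0, 0], [0, 0, 0.006, 0, 0, 0, 0], [0, 0, 0.006, 0, 0, 0, 0], [0, 0, 0.006, 0, 0, 0, 0], [0, 0, 0.006, 0, 0, 0, 0], [0, 0, 0.006, 0, 0, 0, 0], [0, 0, 0.006, 0, 0, 0, 0], [0, 0, 0, 0, 0, 0, 0]])

```text
time_s: 2.7
eef_pos: [532.1, 341.8, 149.8]
tcp_rot: [[-0.985, -0.175, -0.0], [-0.175, 0.985, 0.0], [0.0, 0.0, -1.0]]
force: [-0.3, 0.4, 0.8]
opening: 0.006
gripper_force: 0.0
```

```bash
python3 - <<'E'
from workcell import *
from h import *
s=observe();print(s["eef_pos"],s["force"],s["opening"])
a=grab("top")["pixels"]; b=grab("side")["pixels"]
A=cv2.resize(a[130:240,100:240],(560,440)); B=cv2.resize(b[80:190,190:330],(560,440)); 
cv2.imwrite("pics/o1.png",cv2.cvtColor(np.hstack([A[:,:400],B[:,:400]]),cv2.COLOR_RGB2BGR))
E
```

```text
[532.13471974 341.77188155 149.77928844] [-0.31202211  0.41113722  0.84187113] 0.006300517451487834
```

View pics/o1.png

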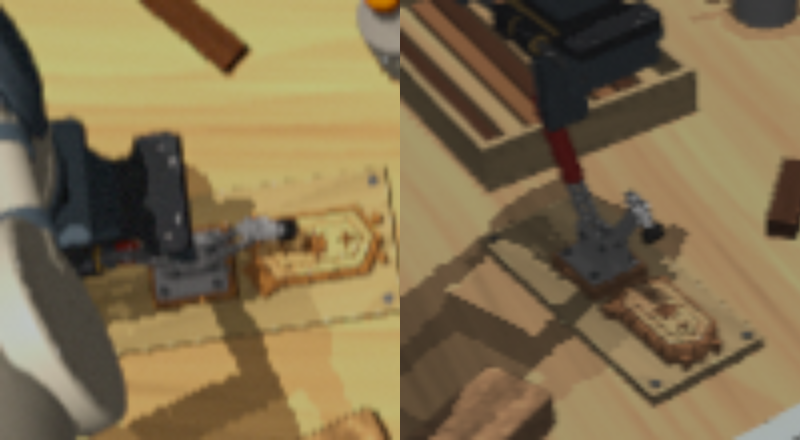

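The side view shows the clamp arm lifted about 35°, with the foot off the tile and the handle tilted. I push a little further so it clearly springs open.

>>> move_arm(plan=[[0, 0, 0.006, 0, 0, 0, 0], [0, 0, 0.006, 0, 0, 0, 0], [0, 0, 0.006, 0, 0, 0, 0], [0, 0, 0.006, 0, 0, 0, 0], [0, 0, 0, 0, 0, 0, 0], [0, 0, 0, 0, 0, 0, 0]])

```text
time_s: 3.3
eef_pos: [528.2, 364.6, 149.9]
tcp_rot: [[-0.985, -0.175, 0.0], [-0.175, 0.985, -0.0], [-0.0, -0.0, -1.0]]
force: [-0.5, 0.1, 0.6]
opening: 0.007
gripper_force: 0.0
```

```bash
python3 - <<'E'
from workcell import *
from h import *
s=observe();print(s["eef_pos"],s["force"],s["opening"])
a=grab("top")["pixels"]; b=grab("side")["pixels"]
A=cv2.resize(a[130:240,100:240],(560,440)); B=cv2.resize(b[80:190,190:330],(560,440)); 
cv2.imwrite("pics/o2.png",cv2.cvtColor(np.hstack([A[:,:400],B[:,:400]]),cv2.COLOR_RGB2BGR))
E
```

```text
[528.22490229 364.57234233 149.8795712 ] [-0.50289284  0.07462696  0.61000153] 0.007105770785395879
```

View pics/o2.png

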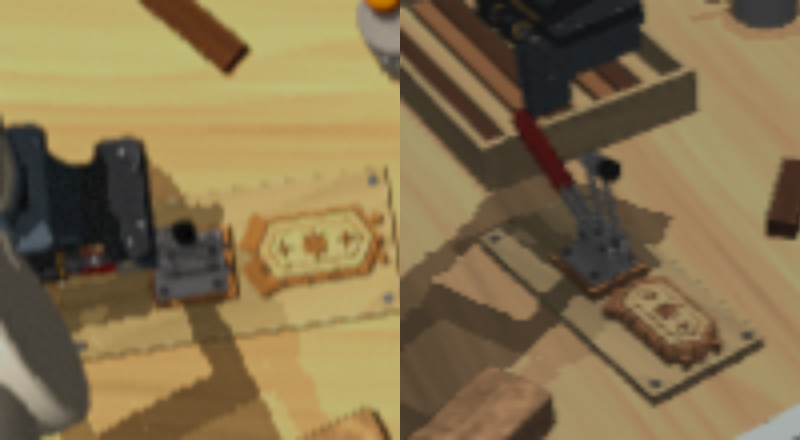

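The clamp is springing open: the arm stands upright and the foot is at the top. Next I rise, turn, and hover over the hex tile with the camera side away from the clamp.

>>> move_arm(plan=[[0, 0, 0, -0.025, 0, 0, -7], [0, 0, 0, -0.025, 0, 0, -7], [0, 0, 0, -0.025, 0, 0, -7], [0.5, 0, 0, 0, 0, 0, 0]])

```text
time_s: 3.73
eef_pos: [530.3, 364.9, 230.0]
tcp_rot: [[-0.853, -0.523, 0.006], [-0.523, 0.853, 0.003], [-0.007, -0.0, -1.0]]
force: [0.6, 0.8, 1.1]
opening: 0.047
gripper_force: 0.0
```

```bash
python3 - <<'E'
from workcell import *
from h import *
s=observe();print(s["eef_pos"],s["joint_pos"].round(1)); rows(s,[553,226,170],190.4,10)
E
```

```text
[530.32315417 364.94862053 229.95095783] [ 29.2  28.8  73.4  -0.   77.4 -92.3]
n 10 row: [ 0.01202 -0.00892  0.00596] az -6.889 | yaw now 121.51
```

>>> move_arm(plan=[[1, 0.012, -0.0089, 0.006, 0, 0, -6.9], [1, 0.012, -0.0089, 0.006, 0, 0, -6.9], [1, 0.012, -0.0089, 0.006, 0, 0, -6.9], [1, 0.012, -0.0089, 0.006, 0, 0, -6.9], [1, 0.012, -0.0089, 0.006, 0, 0, -6.9], [1, 0.012, -0.0089, 0.006, 0, 0, -6.9], [1, 0.012, -0.0089, 0.006, 0, 0, -6.9], [1, 0.012, -0.0089, 0.006, 0, 0, -6.9], [1, 0.012, -0.0089, 0.006, 0, 0, -6.9], [1, 0.012, -0.0089, 0.006, 0, 0, -6.9]])

```text
time_s: 4.57
eef_pos: [549.5, 224.0, 164.5]
tcp_rot: [[0.179, -0.984, -0.0], [-0.984, -0.179, -0.0], [0.0, 0.0, -1.0]]
force: [0.3, -0.7, -0.0]
opening: 0.777
gripper_force: 0.0
```

>>> move_arm(plan=[[1, 0, 0, 0, 0, 0, 0], [1, 0, 0, 0, 0, 0, 0], [1, 0, 0, 0, 0, 0, 0]])

```text
time_s: 4.82
eef_pos: [549.2, 225.3, 165.0]
tcp_rot: [[0.17, -0.985, -0.0], [-0.985, -0.17, 0.0], [-0.0, 0.0, -1.0]]
force: [0.2, 0.3, 0.8]
opening: 0.985
gripper_force: 0.0
```

```bash
python3 - <<'E'
from workcell import *
from h import *
c=grab("wrist","pics/w3.png")
s=observe();print(s["eef_pos"],s["joint_pos"].round(1),s["dq"].round(2)); rows(s,[553,226,160],190.4,1)
q=c["pixels"].copy()
for p in place("hex",(553,226,100.4),30): cv2.circle(q,tuple(int(v) for v in proj(c,p)),0,(255,0,255),-1)
cv2.imwrite("pics/w3.png",cv2.cvtColor(q,cv2.COLOR_RGB2BGR)); np.save("w3.npy",c["pixels"])
E
```

```text
[549.19265097 225.57744844 165.11028514] [  16.6   28.7   85.1    0.    66.3 -173.3] [ 0.43 -0.22 -0.04  0.1   0.   -0.84]
n 1 row: [ 0.00024 -0.00382  0.00511] az -0.536 | yaw now -170.14
```

View pics/w3.png

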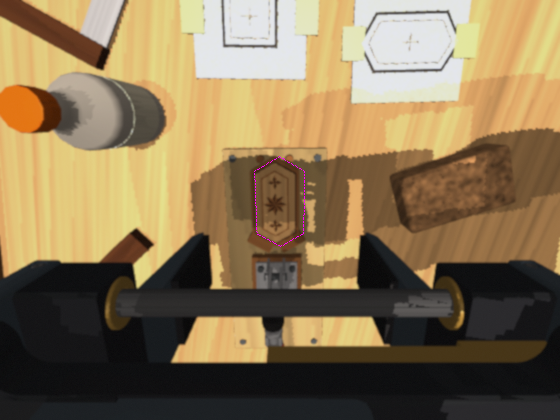

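The overlay of the predicted hex (cx 279, cy 203) nearly coincides with the tile. The clamp is fully open at (272,330), and the fingers straddle the tile. I refine the fit and check it in a crop.

```bash
cat >> h.py <<'E'
def fit_tile(c,n,p0,z,span=6,dang=5,a=.95,b=1.05):
    im=cv2.GaussianBlur(c["pixels"].astype(np.float32),(0,0),.7)+5
    r=np.log(im[...,0]/im[...,2])  # brownness, lighting-invariant
    r2=np.log(im.sum(2))
    def f(p):
        s=projs(c,place(n,p,z,a)),projs(c,place(n,p,z,b))
        d=sample(r2,s[0])-sample(r2,s[1])
        return np.clip(d,-.7,.3).mean()-.5*np.clip(sample(r,s[0])-sample(r,s[1]),-.3,.8).mean()
    best=None
    for dx in np.linspace(-span,span,7):
        for dy in np.linspace(-span,span,7):
            for da in (np.linspace(-dang,dang,5) if n!="rnd" else (0,)):
                p=np.array(p0,float)+[dx,dy,da]; v=f(p)
                if best is None or v<best[0]: best=(v,p)
    r_=minimize(f,best[1],method="Nelder-Mead",options=dict(initial_simplex=best[1]+np.vstack([np.zeros(3),np.diag([1.5,1.5,2])])))
    return r_.x.round(2),round(r_.fun,3)
def overlay(c,items,box,s,name):
    a=cv2.resize(c["pixels"][box[1]:box[3],box[0]:box[2]],None,fx=s,fy=s,interpolation=cv2.INTER_CUBIC)
    for n,p,z in items:
        for q in projs(c,place(n,p,z))[::2]: cv2.circle(a,tuple(int(v) for v in ((q-box[:2]+.5)*s)),1,(255,0,255),-1)
    cv2.imwrite(name,cv2.cvtColor(a,cv2.COLOR_RGB2BGR))
E
python3 - <<'E'
from workcell import *
from h import *
c=grab("wrist"); p,v=fit_tile(c,"hex",(551,226,100.4),30); print(p,v)
ch=fit_dark(c,"hex",(455,49,10),2,blur=.7); print("card",ch)
overlay(c,[("hex",p,30)],(210,140,350,250),5,"pics/w4.png")
T=c["world_to_cam"]; np.savez("w4.npz",**c)
s=observe(); rows(s,[p[0],p[1],60],p[2]+90,4); print(s["eef_pos"])
E
```

```text
Traceback (most recent call last):
  File "h.py", line 63, in fit_tile
    p=np.array(p0,float)+[dx,dy,da]; v=f(p)
                                       ~^^^
  File "h.py", line 57, in f
    d=sample(r2,s[0])-sample(r2,s[1])
      ~~~~~~~~~~~~~~~^~~~~~~~~~~~~~~~
ValueError: operands could not be broadcast together with shapes (156,) (172,)
```

```bash
sed -i 's|P=shape(n)\*scale; out=\[\]|P=shape(n); out=[]|; s|return np.array(out)$|return np.array(out)*scale|' h.py
python3 - <<'E'
from workcell import *
from h import *
c=grab("wrist"); p,v=fit_tile(c,"hex",(551,226,100.4),30); print(p,v)
ch=fit_dark(c,"hex",(455,49,10),2,blur=.7); print("card",ch)
overlay(c,[("hex",p,30)],(210,140,350,250),5,"pics/w4.png")
s=observe(); rows(s,[p[0],p[1],60],p[2]+90,4); print(s["eef_pos"])
E
```

```text
[558.36 226.44 100.46] -0.319
card (array([454.5 ,  50.25,  11.03]), np.float64(142.7))
n 4 row: [ 0.00022 -0.00227  0.02631] az -0.126 | yaw now -170.04
[549.2353376  225.68745093 165.21817388]
```

View pics/w4.png

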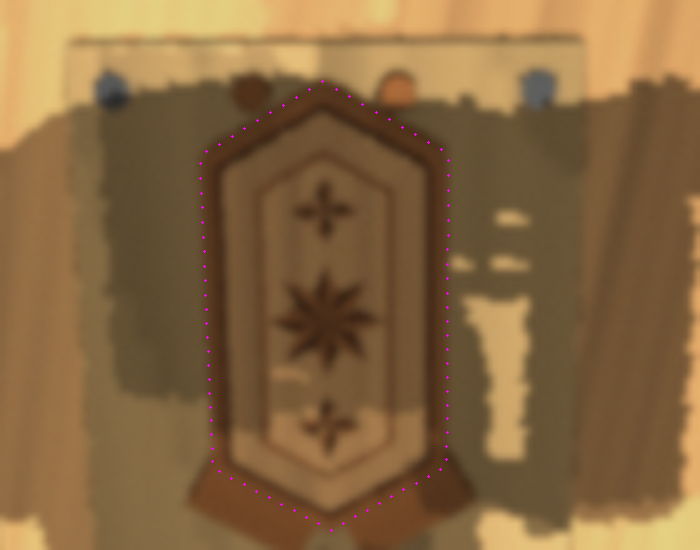

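The fitted outline lies on the tile's edges all round (crop x 203–447, y 82–530). Now I descend and grip.

>>> move_arm(plan=[[1, 0.0002, -0.0018, 0.026, 0, 0, -0.1], [1, 0.0002, -0.0018, 0.026, 0, 0, -0.1], [1, 0.0002, -0.0018, 0.026, 0, 0, -0.1], [1, 0.0002, -0.0018, 0.026, 0, 0, -0.1], [1, 0, -0.0018, 0.026, 0, 0, -0.1], [1, 0, 0, 0.01, 0, 0, 0], [1, 0, 0, 0.01, 0, 0, 0], [1, 0, 0, 0, 0, 0, 0]])

```text
time_s: 5.63
eef_pos: [557.8, 226.0, 13.9]
tcp_rot: [[0.183, -0.983, -0.002], [-0.983, -0.183, -0.0], [0.0, 0.002, -1.0]]
force: [-0.8, 0.2, 0.3]
opening: 0.996
gripper_force: 0.0
```

>>> move_arm(plan=[[0.4, 0, 0, 0, 0, 0, 0], [0.4, 0, 0, 0, 0, 0, 0], [0.4, 0, 0, 0, 0, 0, 0], [0.4, 0, 0, 0, 0, 0, 0], [0.4, 0, 0, 0, 0, 0, 0], [0.4, 0, 0, 0, 0, 0, 0], [0.4, 0, 0, 0, 0, 0, 0], [0.4, 0, 0, 0, 0, 0, 0]], grip_force=25)

```text
time_s: 6.3
eef_pos: [558.6, 226.0, 15.2]
tcp_rot: [[0.183, -0.983, 0.0], [-0.983, -0.183, 0.0], [-0.0, -0.0, -1.0]]
force: [-1.2, -0.3, 5.5]
opening: 0.547
gripper_force: 25.0
```

>>> move_arm(plan=[[0.4, 0, 0, -0.006, 0, 0, 0], [0.4, 0, 0, -0.01, 0, 0, 0], [0.4, 0, 0, -0.02, 0, 0, 0], [0.4, 0, 0, -0.025, 0, 0, 0], [0.4, 0, 0, -0.025, 0, 0, 0], [0.4, 0, 0, 0, 0, 0, 0]])

```text
time_s: 6.8
eef_pos: [560.9, 226.7, 106.2]
tcp_rot: [[0.183, -0.983, 0.007], [-0.983, -0.183, 0.002], [-0.001, -0.007, -1.0]]
force: [1.7, 0.5, 1.7]
opening: 0.548
gripper_force: 25.0
```

```bash
python3 - <<'E'
from workcell import *
from h import *
s=observe();print(s["eef_pos"],s["gripper_force"],s["opening"]); 
c=grab("wrist"); print(fit_dark(c,"hex",(455,49,10),2,blur=.7)); 
c=grab("top"); print(fit_dark(c,"hex",(455,49,10),2,blur=.7)); 
rows(s,[455,50,60],101,14)
E
```

```text
[560.88507687 226.70879587 106.18952345] 24.999454021453857 0.5477644252938272
(array([447.18,  49.3 ,  11.42]), np.float64(119.5))
(array([455.89,  49.65,  11.13]), np.float64(159.8))
n 14 row: [ 1.634e-02 -1.000e-05  3.220e-03] az 6.396 | yaw now -169.46
```

>>> move_arm(plan=[[0.4, 0.0163, 0, 0.0032, 0, 0, 6.4], [0.4, 0.0163, 0, 0.0032, 0, 0, 6.4], [0.4, 0.0163, 0, 0.0032, 0, 0, 6.4], [0.4, 0.0163, 0, 0.0032, 0, 0, 6.4], [0.4, 0.0163, 0, 0.0032, 0, 0, 6.4], [0.4, 0.0163, 0, 0.0032, 0, 0, 6.4], [0.4, 0.0163, 0, 0.0032, 0, 0, 6.4], [0.4, 0.0163, 0, 0.0032, 0, 0, 6.4], [0.4, 0.0163, 0, 0.0032, 0, 0, 6.4], [0.4, 0.0163, 0, 0.0032, 0, 0, 6.4]])

```text
time_s: 7.73
eef_pos: [509.1, 78.2, 68.2]
tcp_rot: [[-0.807, -0.591, -0.001], [-0.591, 0.807, -0.0], [0.001, 0.001, -1.0]]
force: [0.3, 0.0, -0.8]
opening: 0.548
gripper_force: 25.0
```

>>> move_arm(plan=[[0.4, 0.0163, 0, 0.0032, 0, 0, 6.4], [0.4, 0.0163, 0, 0.0032, 0, 0, 6.4], [0.4, 0.0163, 0, 0.0032, 0, 0, 6.4], [0.4, 0.0163, 0, 0.0032, 0, 0, 6.4], [0.4, 0, 0, 0, 0, 0, 0], [0.4, 0, 0, 0, 0, 0, 0], [0.4, 0, 0, 0, 0, 0, 0], [0.4, 0, 0, 0, 0, 0, 0]])

```text
time_s: 8.4
eef_pos: [453.2, 49.9, 56.1]
tcp_rot: [[-0.981, -0.192, 0.001], [-0.192, 0.981, 0.0], [-0.001, -0.0, -1.0]]
force: [-0.0, 0.1, 0.1]
opening: 0.551
gripper_force: 25.0
```

```bash
python3 - <<'E'
from workcell import *
from h import *
c=grab("wrist","pics/w5.png"); s=observe();print(s["eef_pos"],s["opening"],s["dq"].round(2)); np.savez("w5.npz",**c)
for n,p in [("sq",(614,53,9)),("rnd",(621,-103,0)),("hex",(455,49,11)),("loz",(458,-107,3))]: print(n,fit_dark(c,n,p,2,blur=.7,span=6,dang=3))
h=s["eef_pos"]; print("held",fit_tile(c,"hex",(h[0],h[1],11.2),h[2]+15,span=4,dang=2))
rows(s,[455.5,50,60],101.2,2)
E
```

```text
[453.10735754  49.86098952  56.09819829] 0.5501812517853476 [ 0.04 -0.05  0.27  0.02 -0.02  0.36]
sq (array([610.6 ,  50.9 ,  11.08]), np.float64(24.0))
rnd (array([619.79, -98.92,   5.32]), np.float64(29.2))
hex (array([459.92,  44.43,  11.63]), np.float64(78.1))
loz (array([ 457.32, -104.43,    3.91]), np.float64(131.2))
held (array([452.55,  49.23,  11.13]), np.float64(-0.512))
n 2 row: [-0.00119 -0.00016 -0.00195] az -0.085 | yaw now 101.03
```

View pics/w5.png

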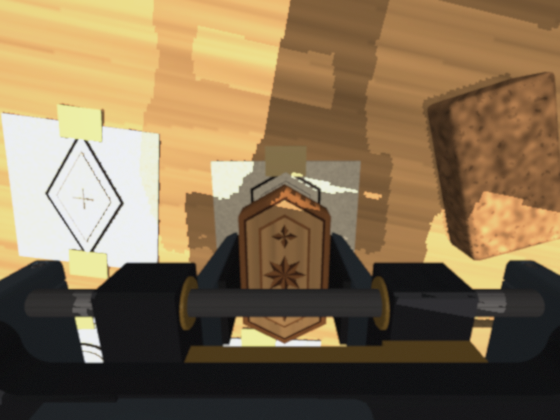

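The picture shows the held hex over its card, with the card's upper corners at (212,163) and (360,162) and the outline's upper point at about (285,176). I check the card centre from those.

```bash
python3 - <<'E'
from h import *
c=dict(np.load("w5.npz"))
a,b,t=[unproj(c,u,2)[:2] for u in [(212,163),(360,162),(285,175.5)]]; print(a,b,t,np.linalg.norm(a-b))
d=(b-a)/np.linalg.norm(b-a); ang=np.degrees(np.arctan2(d[1],d[0])); nrm=np.array([-d[1],d[0]])
for sgn in (1,-1): print(ang,(a+b)/2+sgn*55*nrm)
u=np.array([np.cos(np.radians(11.2)),np.sin(np.radians(11.2))]); print("from tip",t+48*u,t-48*u)
g=cv2.cvtColor(c["pixels"],cv2.COLOR_RGB2GRAY); print(g[165:190,285])
# outline fit on visible part only: pixels above row 205, and side bits
G=cv2.GaussianBlur(g.astype(np.float32),(0,0),.6)
def f(p):
    q=projs(c,place("hex",p,2)); m=q[:,1]<186; return sample(G,q[m]).mean() if m.sum()>12 else 255
best=min((f((x,y,11.2)),x,y) for x in np.arange(448,461,.5) for y in np.arange(45,55,.5)); print(best)
E
```

```text
[412.54531219 -12.53393202] [390.97016825  93.89881173] [411.31817236  41.84117456] 108.59749434746782
101.45923795040105 [347.85409408  29.75554947]
101.45923795040105 [455.66138635  51.60933024]
from tip [458.40401981  51.16442342] [364.2323249  32.5179257]
[111 111 112 112 111 110 113 119 127 131 134 130 127 125 125 119 113 118
 119  99  71  59  67  79  95]
(np.float32(88.604866), np.float64(459.0), np.float64(45.0))
```

>>> move_arm(plan=[[0.4, -0.0025, 0, 0.011, 0, 0, -0.2], [0.4, 0, 0, 0.011, 0, 0, 0], [0.4, 0, 0, 0.011, 0, 0, 0], [0.4, 0, 0, 0.01, 0, 0, 0], [0.4, 0, 0, 0.004, 0, 0, 0], [0.4, 0, 0, 0.0025, 0, 0, 0], [0.4, 0, 0, 0, 0, 0, 0], [0.4, 0, 0, 0, 0, 0, 0]])

```text
time_s: 9.12
eef_pos: [455.1, 50.2, 6.9]
tcp_rot: [[-0.981, -0.194, 0.0], [-0.194, 0.981, 0.0], [-0.0, -0.0, -1.0]]
force: [0.1, -0.1, -0.5]
opening: 0.547
gripper_force: 25.0
```

>>> move_arm(plan=[[0.4, 0, 0, 0.0008, 0, 0, 0], [0.4, 0, 0, 0.0008, 0, 0, 0], [0.4, 0, 0, 0.0005, 0, 0, 0], [0.4, 0, 0, 0, 0, 0, 0]])

```text
time_s: 9.45
eef_pos: [455.2, 50.2, 5.2]
tcp_rot: [[-0.981, -0.193, 0.001], [-0.193, 0.981, 0.0], [-0.001, -0.0, -1.0]]
force: [-1.7, 0.2, 13.6]
opening: 0.551
gripper_force: 25.0
```

>>> move_arm(plan=[[0.7, 0, 0, 0, 0, 0, 0], [0.7, 0, 0, 0, 0, 0, 0], [0.7, 0, 0, 0, 0, 0, 0], [0.7, 0, 0, -0.005, 0, 0, 0], [1, 0, 0, -0.025, 0, 0, 0], [1, 0, 0, -0.035, 0, 0, 0], [1, 0, 0, -0.035, 0, 0, 0], [1, 0, 0, -0.03, 0, 0, 0], [1, 0, 0, 0, 0, 0, 0], [1, 0, 0, 0, 0, 0, 0]])

```text
time_s: 10.28
eef_pos: [455.7, 50.2, 136.2]
tcp_rot: [[-0.981, -0.193, 0.004], [-0.193, 0.981, -0.0], [-0.004, -0.001, -1.0]]
force: [-0.3, 0.1, -1.5]
opening: 0.999
gripper_force: 0.0
```

```bash
python3 - <<'E'
from workcell import *
from h import *
c=grab("wrist"); s=observe();print(s["eef_pos"],s["opening"],s["dq"].round(2)); np.savez("w6.npz",**c)
p,v=fit_tile(c,"hex",(455,50,11.2),20,span=4,dang=2); print("placed",p,v)
for n,q in [("loz",(458,-107,3)),("sq",(614,53,9))]: print(n,fit_dark(c,n,q,2,blur=.7,span=6,dang=3))
overlay(c,[("hex",p,20),("hex",(455.4,50.3,11.2),2)],(170,110,400,300),3.4,"pics/w6.png")
t=grab("top")
for n,q in [("loz",(603,-258,-22)),("sq",(463,-250,-12)),("rnd",(540,-384,0))]: print("top",n,fit_tile(t,n,q,18,span=8,dang=12))
E
```

```text
[454.86362692  50.18525939 134.96765386] 1.00159712190294 [-0.16  1.95  1.09  0.05 -0.45  0.01]
placed [455.85  50.23  11.09] -0.743
loz (array([ 457.31, -104.43,    3.67]), np.float64(135.8))
sq (array([612.69,  55.44,   8.91]), np.float64(99.7))
top loz (array([ 603.34, -254.78,  -13.59]), np.float64(-0.139))
top sq (array([ 465.03, -246.71,  -15.18]), np.float64(-0.171))
top rnd (array([ 5.3951e+02, -3.8068e+02,  2.1000e-01]), np.float64(-0.176))
```

View pics/w6.png

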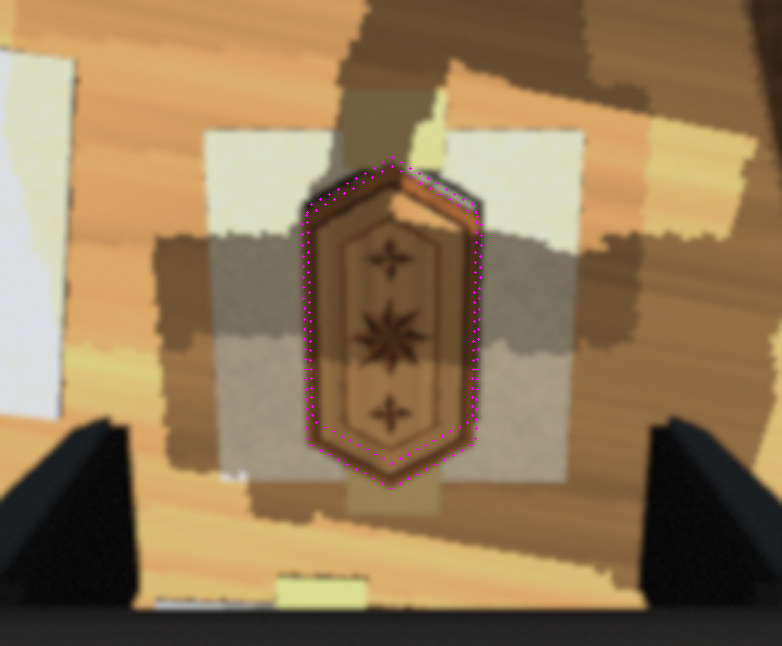

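The hex tile sits on its card. Ink is visible just past the upper point (crop 440–482, 172–205), so I use the card corners, crop (205,130), (583,130), (567,480) and (222,481), to quantify the centring.

```bash
python3 - <<'E'
from h import *
c=dict(np.load("w6.npz"))
P=[unproj(c,(170+u/3.4-.5,110+v/3.4-.5),2)[:2] for u,v in [(205,130),(583,130),(567,480),(222,481)]]
P=np.array(P); print(P.round(1),P.mean(0),[np.linalg.norm(P[i]-P[i-1]).round(1) for i in range(4)])
d=P[0]-P[3];e=P[1]-P[2]; print([np.degrees(np.arctan2(*-v[::-1])).round(2) for v in (d,e)])
g=cv2.cvtColor(c["pixels"],cv2.COLOR_RGB2GRAY)
# profile normal to the long and upper oblique sides, z=2, in the tile frame of (455.85,50.23,11.1)
t=np.radians(11.1);R=np.array([[np.cos(t),-np.sin(t)],[np.sin(t),np.cos(t)]])
G=g.astype(np.float32)
for nm,a,b in [("obl+",(-48,0),(-33.5,25)),("obl-",(-48,0),(-33.5,-25)),("long+",(-30,25),(30,25)),("long-",(-30,-25),(30,-25))]:
    a,b=np.array(a,float),np.array(b,float); n=np.array([b[1]-a[1],a[0]-b[0]]); n/=np.linalg.norm(n); n*=np.sign(n@(a+b))
    out=[]
    for o in np.arange(-2,5,.5):
        q=np.array([R@(a+(b-a)*f+n*o)+[455.85,50.23] for f in np.linspace(.2,.8,25)]); out.append(sample(G,projs(c,np.c_[q,np.full(25,2.)])).mean())
    print(nm,np.round(out).astype(int))
E
```

```text
[[411.1 -13.6]
 [389.9  93.5]
 [497.3 115.5]
 [519.    7.5]] [454.34135917  50.72480705] [np.float64(110.0), np.float64(109.1), np.float64(109.6), np.float64(110.1)]
[np.float64(11.07), np.float64(11.57)]
obl+ [107 115 130 142 145 137 125 116 120 136 158 178 193 204]
obl- [ 54  53  51  49  46  44  46  54  68  83  94 101 106 109]
long+ [ 50  52  54  55  55  56  60  69  83  97 110 118 122 124]
long- [ 56  51  51  54  58  65  74  86  98 109 117 122 125 126]
```

The hex tile is within about 1.2 mm and 0.3° of its outline, so I leave it. On to the square tile.

```bash
python3 - <<'E'
from workcell import *
from h import *
rows(observe(),[465,-247,125],75,8)
E
```

```text
n 8 row: [-0.00154 -0.03746  0.00114] az 3.268 | yaw now 101.14
```

>>> move_arm(plan=[[1, -0.0015, -0.0375, 0.001, 0, 0, 3.27], [1, -0.0015, -0.0375, 0.001, 0, 0, 3.27], [1, -0.0015, -0.0375, 0.001, 0, 0, 3.27], [1, -0.0015, -0.0375, 0.001, 0, 0, 3.27], [1, -0.0015, -0.0375, 0.001, 0, 0, 3.27], [1, -0.0015, -0.0375, 0.001, 0, 0, 3.27], [1, -0.0015, -0.0375, 0.001, 0, 0, 3.27], [1, -0.0015, -0.0375, 0.001, 0, 0, 3.27], [1, 0, 0, 0, 0, 0, 0], [1, 0, 0, 0, 0, 0, 0]])

```text
time_s: 11.22
eef_pos: [464.0, -248.6, 124.9]
tcp_rot: [[-0.965, 0.262, -0.002], [0.262, 0.965, 0.001], [0.003, 0.001, -1.0]]
force: [-0.8, 0.7, 0.3]
opening: 1.005
gripper_force: 0.0
```

>>> move_arm(plan=[[1, 0, 0, 0, 0, 0, 0], [1, 0, 0, 0, 0, 0, 0], [1, 0, 0, 0, 0, 0, 0]])

```text
time_s: 11.47
eef_pos: [465.1, -246.1, 126.2]
tcp_rot: [[-0.966, 0.257, -0.001], [0.257, 0.966, 0.001], [0.001, 0.0, -1.0]]
force: [-0.5, -0.1, 1.2]
opening: 1.001
gripper_force: 0.0
```

```bash
python3 - <<'E'
from workcell import *
from h import *
c=grab("wrist"); s=observe();print(s["eef_pos"],s["dq"].round(2)); np.savez("w7.npz",**c)
p,v=fit_tile(c,"sq",(464,-248,-15),18,span=6,dang=6); print("sq",p,v)
overlay(c,[("sq",p,18)],(170,110,400,300),3.4,"pics/w7.png")
rows(s,[p[0],p[1],4],p[2]+90,5)
E
```

```text
[ 465.21354935 -246.21527081  126.33820012] [-0.18 -0.21 -0.36 -0.11  0.1  -0.04]
sq [ 463.05 -246.89  -14.89] -0.377
n 5 row: [ 0.00037 -0.00025  0.02447] az -0.006 | yaw now 75.08
```

View pics/w7.png

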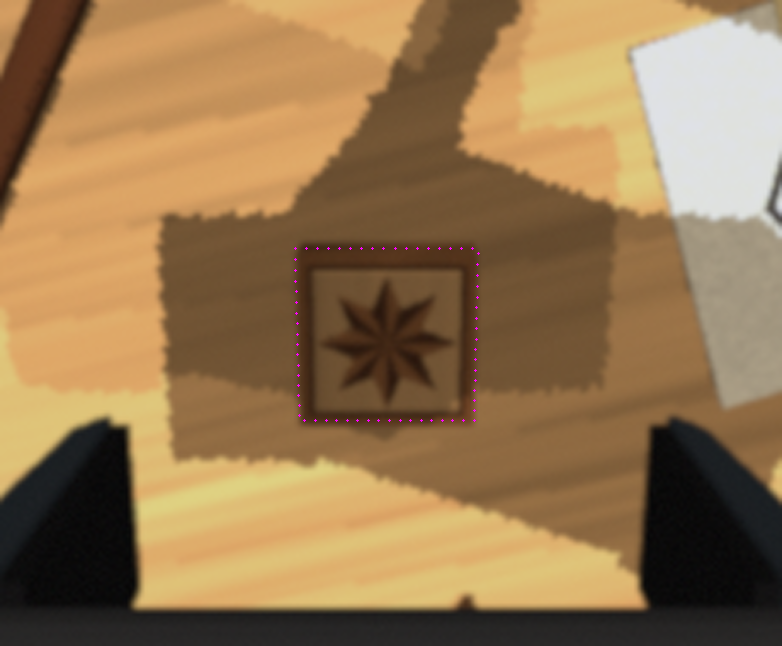

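The overlay shows that the fit takes in the visible near wall (crop top edge 248, against a true top-face edge of about 258; star centre (386,342)). I switch to fitting the full top-and-base silhouette.

```bash
cat >> h.py <<'E'
def hullpts(c,n,p,zb,off):
    P=shape(n); t=np.radians(p[2]); R=np.array([[np.cos(t),-np.sin(t)],[np.sin(t),np.cos(t)]]); q=P@R.T+p[:2]
    uv=projs(c,np.r_[np.c_[q,np.full(len(q),zb)],np.c_[q,np.full(len(q),zb+18.)]]).astype(np.float32)
    h=cv2.convexHull(uv)[:,0].astype(float); out=[];N=[]
    cen=h.mean(0)
    per=[(a,b,np.linalg.norm(b-a)) for a,b in zip(h,np.roll(h,-1,0))]; S=sum(x[2] for x in per)
    for a,b,l in per:
        if l<1e-6: continue
        m=max(1,int(round(160*l/S))); nn=np.array([b[1]-a[1],a[0]-b[0]])/l; nn*=np.sign(nn@((a+b)/2-cen))
        for f in (np.arange(m)+.5)/m: out.append(a+(b-a)*f); N.append(nn)
    out,N=np.array(out),np.array(N); return [out+N*o for o in off]
def fit_sil(c,n,p0,zb,span=4,dang=4,gap=1.5):
    im=cv2.GaussianBlur(c["pixels"].astype(np.float32),(0,0),.6)+5; r2=np.log(im.sum(2)); r=np.log(im[...,0]/im[...,2])
    def f(p):
        i,o=hullpts(c,n,p,zb,(-gap,gap))
        return np.clip(sample(r2,i)-sample(r2,o),-.7,.3).mean()-.5*np.clip(sample(r,i)-sample(r,o),-.3,.8).mean()
    best=min(((f(np.array(p0,float)+[dx,dy,da]),dx,dy,da) for dx in np.linspace(-span,span,5) for dy in np.linspace(-span,span,5) for da in ((-dang,0,dang) if n!="rnd" else (0,))))
    b=np.array(p0,float)+best[1:]
    R=minimize(f,b,method="Nelder-Mead",options=dict(initial_simplex=b+np.vstack([np.zeros(3),np.diag([1.5,1.5,2])])))
    return R.x.round(2),round(R.fun,3)
E
python3 - <<'E'
from workcell import *
from h import *
c=dict(np.load("w7.npz")); print("sq",fit_sil(c,"sq",(464,-247,-15),0)); print("star",unproj(c,(170+386/3.4-.5,110+342/3.4-.5),18))
c=dict(np.load("w6.npz")); print("hex",fit_sil(c,"hex",(455,50,11.2),2)); print("star",unproj(c,(170+391/3.4-.5,110+337/3.4-.5),20))
E
```

```text
sq (array([ 464.39, -247.18,  -14.89]), np.float64(-0.487))
star [ 464.49762508 -247.50790112   18.        ]
hex (array([455.81,  50.11,  11.01]), np.float64(-0.741))
star [456.60999505  50.16439216  20.        ]
```

>>> move_arm(plan=[[1, 0.0005, -0.0012, 0.026, 0, 0, 0], [1, 0, 0, 0.026, 0, 0, 0], [1, 0, 0, 0.026, 0, 0, 0], [1, 0, 0, 0.026, 0, 0, 0], [1, 0, 0, 0.012, 0, 0, 0], [1, 0, 0, 0.006, 0, 0, 0], [1, 0, 0, 0, 0, 0, 0], [0.4, 0, 0, 0, 0, 0, 0], [0.4, 0, 0, 0, 0, 0, 0], [0.4, 0, 0, 0, 0, 0, 0]])

```text
time_s: 12.35
eef_pos: [464.9, -248.6, 5.5]
tcp_rot: [[-0.966, 0.259, 0.001], [0.259, 0.966, -0.001], [-0.002, -0.001, -1.0]]
force: [0.2, -0.2, 0.2]
opening: 0.815
gripper_force: 0.0
```

>>> move_arm(plan=[[0.4, 0, 0, 0, 0, 0, 0], [0.4, 0, 0, 0, 0, 0, 0], [0.4, 0, 0, 0, 0, 0, 0], [0.4, 0, 0, 0, 0, 0, 0], [0.4, 0, 0, 0, 0, 0, 0], [0.4, 0, 0, 0, 0, 0, 0]])

```text
time_s: 12.85
eef_pos: [464.4, -248.4, 4.8]
tcp_rot: [[-0.966, 0.259, 0.0], [0.259, 0.966, -0.0], [-0.0, -0.0, -1.0]]
force: [-0.6, 1.3, 6.5]
opening: 0.545
gripper_force: 25.0
```

>>> move_arm(plan=[[0.4, 0, 0, -0.01, 0, 0, 0], [0.4, 0, 0, -0.02, 0, 0, 0], [0.4, 0, 0, -0.02, 0, 0, 0]])

```text
time_s: 13.1
eef_pos: [463.8, -248.0, 55.2]
tcp_rot: [[-0.966, 0.259, -0.001], [0.259, 0.966, 0.001], [0.002, 0.001, -1.0]]
force: [1.0, 0.4, -0.2]
opening: 0.544
gripper_force: 25.0
```

```bash
python3 - <<'E'
from workcell import *
from h import *
s=observe(); print(s["eef_pos"],s["opening"]); rows(s,[678,-37,120],99,10)
E
```

```text
[ 463.814329   -248.02553839   55.16704558] 0.5437913367289372
n 10 row: [-0.01995  0.02279 -0.00649] az -2.402 | yaw now 74.98
```

>>> move_arm(plan=[[0.4, -0.02, 0.0228, -0.0065, 0, 0, -2.4], [0.4, -0.02, 0.0228, -0.0065, 0, 0, -2.4], [0.4, -0.02, 0.0228, -0.0065, 0, 0, -2.4], [0.4, -0.02, 0.0228, -0.0065, 0, 0, -2.4], [0.4, -0.02, 0.0228, -0.0065, 0, 0, -2.4], [0.4, -0.02, 0.0228, -0.0065, 0, 0, -2.4], [0.4, -0.02, 0.0228, -0.0065, 0, 0, -2.4], [0.4, -0.02, 0.0228, -0.0065, 0, 0, -2.4], [0.4, -0.02, 0.0228, -0.0065, 0, 0, -2.4], [0.4, -0.02, 0.0228, -0.0065, 0, 0, -2.4]])

```text
time_s: 13.93
eef_pos: [679.7, -36.0, 120.6]
tcp_rot: [[-0.987, -0.158, 0.0], [-0.158, 0.987, -0.0], [-0.0, -0.0, -1.0]]
force: [0.6, 0.2, -0.8]
opening: 0.543
gripper_force: 25.0
```

>>> move_arm(plan=[[0.4, 0, 0, 0, 0, 0, 0], [0.4, 0, 0, 0, 0, 0, 0], [0.4, 0, 0, 0, 0, 0, 0], [0.4, 0, 0, 0, 0, 0, 0]])

```text
time_s: 14.27
eef_pos: [678.2, -38.0, 119.5]
tcp_rot: [[-0.988, -0.155, -0.001], [-0.155, 0.988, -0.0], [0.001, 0.0, -1.0]]
force: [0.6, -0.5, -0.4]
opening: 0.545
gripper_force: 25.0
```

```bash
cat >> h.py <<'E'
def fit_card(c,n,p0):
    """ink fit: ink outline darker than the paper 4 mm inside and outside (local contrast)"""
    im=cv2.GaussianBlur(c["pixels"].astype(np.float32),(0,0),.6)+5; g=np.log(im.sum(2))
    rho={"hex":25,"loz":24,"sq":25,"rnd":28}[n]; e=4/rho
    f=lambda p:(sample(g,projs(c,place(n,p,2)))-.5*sample(g,projs(c,place(n,p,2,1-e)))-.5*sample(g,projs(c,place(n,p,2,1+e)))).mean()
    best=min((f(np.array(p0,float)+[dx,dy,da]),dx,dy,da) for dx in np.arange(-5,5.1,1) for dy in np.arange(-5,5.1,1) for da in ((-2,0,2) if n!="rnd" else (0,)))
    b=np.array(p0,float)+best[1:]
    R=minimize(f,b,method="Nelder-Mead",options=dict(initial_simplex=b+np.vstack([np.zeros(3),np.diag([.8,.8,1])])))
    return R.x.round(2),round(R.fun,3)
E
python3 - <<'E'
from workcell import *
from h import *
t=grab("top"); c=grab("wrist"); s=observe();print(s["eef_pos"],s["opening"],s["dq"].round(2)); np.savez("w8.npz",**c)
for n,p in [("sq",(613.5,54.3,9.3)),("rnd",(621,-102,0)),("loz",(458,-105,3.6)),("hex",(455,50,11))]: print(n,fit_card(c,n,p),"top",fit_card(t,n,p), projs(c,[np.r_[p[:2],2]]).round())
E
```

```text
[678.36161597 -38.18709421 119.45503314] 0.546152302103098 [-0.03  0.05 -0.22  0.04 -0.03  0.07]
sq (array([612.27,  55.16,   8.99]), np.float64(-0.624)) top (array([617.48,  53.64,  21.99]), np.float64(-0.001)) [[393. 157.]]
rnd (array([ 6.2004e+02, -1.0134e+02,  5.8000e-01]), np.float64(-0.572)) top (array([ 6.2098e+02, -1.0343e+02, -3.2000e-01]), np.float64(-0.126)) [[226. 138.]]
loz (array([ 460.65, -103.16,    2.39]), np.float64(-0.225)) top (array([ 458.72, -104.77,    3.76]), np.float64(-0.131)) [[243. -77.]]
hex (array([455.13,  51.31,   9.04]), np.float64(-0.085)) top (array([458.17,  47.2 ,  20.6 ]), np.float64(-0.0)) [[439. -44.]]
```

```bash
python3 - <<'E'
from workcell import *
from h import *
c=dict(np.load("w8.npz")); s=observe(); h=s["eef_pos"]
print("held",fit_sil(c,"sq",(h[0],h[1],9),h[2]-4.3,span=3,dang=2),h)
i,=hullpts(c,"sq",(h[0],h[1],9),h[2]-4.3,(0,)); print(i.min(0),i.max(0))
rows(s,[612.2,55.0,50],99.0,6)
E
```

```text
held (array([678.29, -41.37,   9.07]), np.float64(-0.18)) [678.36161597 -38.18709421 119.45503314]
[239.12357887 218.55906095] [330.65529818 308.37897198]
n 6 row: [0.00847 0.01705 0.01158] az -0.017 | yaw now 98.90
```

>>> move_arm(plan=[[0.4, 0.0085, 0.017, 0.0116, 0, 0, 0], [0.4, 0.0085, 0.017, 0.0116, 0, 0, 0], [0.4, 0.0085, 0.017, 0.0116, 0, 0, 0], [0.4, 0.0085, 0.017, 0.0116, 0, 0, 0], [0.4, 0.0085, 0.017, 0.0116, 0, 0, 0], [0.4, 0.0085, 0.017, 0.0116, 0, 0, 0], [0.4, 0, 0, 0, 0, 0, 0], [0.4, 0, 0, 0, 0, 0, 0], [0.4, 0, 0, 0, 0, 0, 0], [0.4, 0, 0, 0, 0, 0, 0]])

```text
time_s: 15.2
eef_pos: [613.5, 54.7, 50.5]
tcp_rot: [[-0.988, -0.155, 0.001], [-0.155, 0.988, -0.0], [-0.001, -0.0, -1.0]]
force: [0.0, 0.5, -0.9]
opening: 0.545
gripper_force: 25.0
```

```bash
python3 - <<'E'
from workcell import *
from h import *
s=observe(); print(s["eef_pos"]); rows(s,[612.2,55.1,7.3],99.0,1)
E
```

```text
[613.54855044  54.69638613  50.49449978]
n 1 row: [0.00132 0.00062 0.04319] az -0.072 | yaw now 98.93
```

>>> move_arm(plan=[[0.4, 0.0013, 0.0006, 0.014, 0, 0, 0], [0.4, 0, 0, 0.014, 0, 0, 0], [0.4, 0, 0, 0.009, 0, 0, 0], [0.4, 0, 0, 0.004, 0, 0, 0], [0.4, 0, 0, 0.001, 0, 0, 0], [0.4, 0, 0, 0.0005, 0, 0, 0], [0.4, 0, 0, 0.0005, 0, 0, 0], [0.4, 0, 0, 0.0005, 0, 0, 0], [0.4, 0, 0, 0, 0, 0, 0]])

```text
time_s: 15.95
eef_pos: [611.6, 55.9, 6.8]
tcp_rot: [[-0.988, -0.156, 0.001], [-0.156, 0.988, -0.0], [-0.001, -0.0, -1.0]]
force: [0.5, 0.5, -0.3]
opening: 0.545
gripper_force: 25.0
```

>>> move_arm(plan=[[0.4, -0.0005, -0.0005, 0.0005, 0, 0, 0], [0.4, 0, 0, 0.0005, 0, 0, 0], [0.4, 0, 0, 0.0003, 0, 0, 0], [0.4, 0, 0, 0, 0, 0, 0]])

```text
time_s: 16.28
eef_pos: [611.7, 55.9, 6.7]
tcp_rot: [[-0.988, -0.156, 0.0], [-0.156, 0.988, 0.0], [-0.0, 0.0, -1.0]]
force: [-9.1, 2.7, 26.9]
opening: 0.545
gripper_force: 25.0
```

>>> move_arm(plan=[[0.7, 0, 0, 0, 0, 0, 0], [0.7, 0, 0, 0, 0, 0, 0], [0.7, 0, 0, 0, 0, 0, 0], [0.7, 0, 0, -0.005, 0, 0, 0], [1, 0, 0, -0.025, 0, 0, 0], [1, 0, 0, -0.035, 0, 0, 0], [1, 0, 0, -0.035, 0, 0, 0], [1, 0, 0, -0.03, 0, 0, 0], [1, 0, 0, 0, 0, 0, 0], [1, 0, 0, 0, 0, 0, 0]])

```text
time_s: 17.12
eef_pos: [613.0, 55.5, 137.3]
tcp_rot: [[-0.988, -0.156, 0.004], [-0.156, 0.988, -0.0], [-0.004, -0.001, -1.0]]
force: [0.5, -0.7, -0.4]
opening: 0.999
gripper_force: 0.0
```

```bash
python3 - <<'E'
from workcell import *
from h import *
grab("wrist");c=grab("wrist"); s=observe();print(s["eef_pos"],s["dq"].round(1)); np.savez("w9.npz",**c)
print("sq placed",fit_sil(c,"sq",(612,55,9),2,span=3,dang=2))
rows(s,[603,-256,125],106.4,9)
E
```

```text
[611.43454491  55.48799088 134.69618454] [ 0.   1.1  0.5  0.1 -0.1 -0.1]
sq placed (array([611.05,  55.07,   9.12]), np.float64(-0.916))
n 9 row: [ 0.00828 -0.03364  0.00108] az -0.825 | yaw now 98.98
```

>>> move_arm(plan=[[1, 0.0083, -0.0336, 0.001, 0, 0, -0.82], [1, 0.0083, -0.0336, 0.001, 0, 0, -0.82], [1, 0.0083, -0.0336, 0.001, 0, 0, -0.82], [1, 0.0083, -0.0336, 0.001, 0, 0, -0.82], [1, 0.0083, -0.0336, 0.001, 0, 0, -0.82], [1, 0.0083, -0.0336, 0.001, 0, 0, -0.82], [1, 0.0083, -0.0336, 0.001, 0, 0, -0.82], [1, 0.0083, -0.0336, 0.001, 0, 0, -0.82], [1, 0.0083, -0.0336, 0.001, 0, 0, -0.82], [1, 0, 0, 0, 0, 0, 0]])

```text
time_s: 18.05
eef_pos: [602.3, -261.4, 124.3]
tcp_rot: [[-0.96, -0.279, -0.001], [-0.279, 0.96, -0.001], [0.002, -0.0, -1.0]]
force: [-1.3, -0.1, 0.3]
opening: 1.004
gripper_force: 0.0
```

>>> move_arm(plan=[[1, 0, 0, 0, 0, 0, 0], [1, 0, 0, 0, 0, 0, 0], [1, 0, 0, 0, 0, 0, 0], [1, 0, 0, 0, 0, 0, 0]])

```text
time_s: 18.38
eef_pos: [603.0, -254.4, 125.8]
tcp_rot: [[-0.959, -0.283, -0.001], [-0.283, 0.959, 0.001], [0.001, 0.001, -1.0]]
force: [0.6, -0.1, -0.3]
opening: 1.003
gripper_force: 0.0
```

```bash
python3 - <<'E'
from workcell import *
from h import *
c=grab("wrist"); s=observe();print(s["eef_pos"],s["dq"].round(2)); np.savez("w10.npz",**c)
t=grab("top"); print("top",fit_sil(t,"loz",(603,-256,-15),0,span=4,dang=5,gap=1))
p,v=fit_sil(c,"loz",(603,-256,-15),0,span=6,dang=6); print("loz",p,v)
for q in [p,(603,-256,-13)]:
    for dd in (-6,-3,0,3,6): print(dd,fit_sil(c,"loz",(q[0],q[1],q[2]+dd),0,span=1,dang=0.5))
rows(s,[p[0],p[1],4],p[2]+120,1)
E
```

```text
[ 603.11516457 -254.48232409  125.97327689] [-0.15 -0.12 -0.2  -0.03  0.07 -0.03]
top (array([ 608.18, -266.53,   10.94]), np.float64(-0.085))
loz [ 603.82 -255.67  -11.12] -0.466
-6 (array([ 603.8 , -255.64,  -11.21]), np.float64(-0.466))
-3 (array([ 603.84, -255.66,  -11.22]), np.float64(-0.466))
0 (array([ 603.82, -255.67,  -11.13]), np.float64(-0.466))
3 (array([ 603.82, -255.63,  -11.17]), np.float64(-0.466))
6 (array([ 603.84, -255.67,  -11.23]), np.float64(-0.466))
-6 (array([ 603.83, -255.68,  -11.15]), np.float64(-0.466))
-3 (array([ 603.83, -255.67,  -11.14]), np.float64(-0.466))
0 (array([ 603.82, -255.65,  -11.19]), np.float64(-0.466))
3 (array([ 603.85, -255.67,  -11.14]), np.float64(-0.466))
6 (array([ 603.8 , -255.64,  -11.23]), np.float64(-0.466))
n 1 row: [-0.00039 -0.00139  0.12197] az -2.45 | yaw now 106.43
```

>>> move_arm(plan=[[1, -0.0004, -0.0013, 0.026, 0, 0, -2.45], [1, 0, 0, 0.026, 0, 0, 0], [1, 0, 0, 0.026, 0, 0, 0], [1, 0, 0, 0.026, 0, 0, 0], [1, 0, 0, 0.011, 0, 0, 0], [1, 0, 0, 0.006, 0, 0, 0], [1, 0, 0, 0, 0, 0, 0], [1, 0, 0, 0, 0, 0, 0], [1, 0, 0, 0, 0, 0, 0]])

```text
time_s: 19.23
eef_pos: [604.8, -257.2, 6.7]
tcp_rot: [[-0.947, -0.323, 0.002], [-0.323, 0.947, -0.001], [-0.002, -0.002, -1.0]]
force: [-0.8, 0.3, 0.0]
opening: 1.0
gripper_force: 0.0
```

```bash
python3 - <<'E'
from workcell import *
from h import *
s=observe();print(s["eef_pos"]); rows(s,[603.8,-255.7,4.8],108.85,1)
E
```

```text
[ 604.79700254 -257.15965928    6.65651438]
n 1 row: [0.00048 0.00171 0.00185] az -0.035 | yaw now 108.81
```

Small correction, then close.

>>> move_arm(plan=[[1, 0.0005, 0.0017, 0.0018, 0, 0, 0], [0.4, 0, 0, 0, 0, 0, 0], [0.4, 0, 0, 0, 0, 0, 0], [0.4, 0, 0, 0, 0, 0, 0], [0.4, 0, 0, 0, 0, 0, 0], [0.4, 0, 0, 0, 0, 0, 0], [0.4, 0, 0, 0, 0, 0, 0], [0.4, 0, 0, 0, 0, 0, 0], [0.4, 0, 0, 0, 0, 0, 0], [0.4, 0, 0, 0, 0, 0, 0]])

```text
time_s: 20.07
eef_pos: [602.9, -255.3, 3.3]
tcp_rot: [[-0.947, -0.322, -0.0], [-0.322, 0.947, 0.0], [0.0, 0.0, -1.0]]
force: [0.2, 0.6, 0.7]
opening: 0.525
gripper_force: 25.0
```

```bash
python3 - <<'E'
from workcell import *
from h import *
s=observe();print(s["eef_pos"],s["opening"],s["gripper_force"]); rows(s,[523,-211,110],123.7,8)
E
```

```text
[ 602.85819683 -255.32025661    3.28684869] 0.5245458112646416 25.000087916851044
n 8 row: [ 0.00667  0.0093  -0.01334] az -1.861 | yaw now 108.81
```

```bash
python3 - <<'E'
from workcell import *
from h import *
rows(observe(),[554.6,-160,115],123.7,6)
E
```

```text
n 6 row: [ 0.00057  0.01785 -0.01862] az -2.482 | yaw now 108.81
```

>>> move_arm(plan=[[0.4, 0, 0, -0.005, 0, 0, 0], [0.4, 0, 0, -0.02, 0, 0, 0], [0.4, 0.0005, 0.018, -0.0145, 0, 0, -2.48], [0.4, 0.0005, 0.018, -0.0145, 0, 0, -2.48], [0.4, 0.0005, 0.018, -0.0145, 0, 0, -2.48], [0.4, 0.0005, 0.018, -0.0145, 0, 0, -2.48], [0.4, 0.0005, 0.018, -0.0145, 0, 0, -2.48], [0.4, 0.0005, 0.018, -0.0145, 0, 0, -2.48], [0.4, 0, 0, 0, 0, 0, 0], [0.4, 0, 0, 0, 0, 0, 0]])

```text
time_s: 20.9
eef_pos: [554.9, -158.6, 116.4]
tcp_rot: [[-0.832, -0.555, 0.002], [-0.555, 0.832, -0.001], [-0.001, -0.001, -1.0]]
force: [-0.1, -1.4, -0.0]
opening: 0.522
gripper_force: 25.0
```

>>> move_arm(plan=[[0.4, 0, 0, 0, 0, 0, 0], [0.4, 0, 0, 0, 0, 0, 0], [0.4, 0, 0, 0, 0, 0, 0]])

```text
time_s: 21.15
eef_pos: [554.6, -159.4, 114.7]
tcp_rot: [[-0.833, -0.554, -0.001], [-0.554, 0.833, 0.0], [0.0, 0.001, -1.0]]
force: [-0.0, 0.0, -0.5]
opening: 0.525
gripper_force: 25.0
```

```bash
python3 - <<'E'
from workcell import *
from h import *
c=grab("wrist"); s=observe();print(s["eef_pos"],s["opening"],s["dq"].round(2)); np.savez("w11.npz",**c)
k,v=fit_card(c,"loz",(457.5,-104.5,3.7)); print(k,v,projs(c,[np.r_[k[:2],2]]).round(), fit_card(c,"rnd",(620,-101.3,0)))
rows(s,[k[0]-.65,k[1]-.43,50],k[2]+120,6)
E
```

```text
[ 554.61331356 -159.41718538  114.70001304] 0.523064328038489 [ 0.18 -0.08  0.01 -0.02 -0.02  0.  ]
[ 457.14 -104.42    3.58] -0.551 [[393. 156.]] (array([619.35, -94.61,   4.04]), np.float64(-0.123))
n 6 row: [0.00858 0.01662 0.0108 ] az 0.01 | yaw now 123.64
```

>>> move_arm(plan=[[0.4, 0.0086, 0.0166, 0.0108, 0, 0, 0], [0.4, 0.0086, 0.0166, 0.0108, 0, 0, 0], [0.4, 0.0086, 0.0166, 0.0108, 0, 0, 0], [0.4, 0.0086, 0.0166, 0.0108, 0, 0, 0], [0.4, 0.0086, 0.0166, 0.0108, 0, 0, 0], [0.4, 0.0086, 0.0166, 0.0108, 0, 0, 0], [0.4, 0, 0, 0.01, 0, 0, 0], [0.4, 0, 0, 0.01, 0, 0, 0], [0.4, 0, 0, 0, 0, 0, 0], [0.4, 0, 0, 0, 0, 0, 0]])

```text
time_s: 22.03
eef_pos: [456.3, -104.8, 30.1]
tcp_rot: [[-0.832, -0.554, -0.001], [-0.554, 0.832, 0.0], [0.001, 0.001, -1.0]]
force: [-0.2, 0.8, -0.0]
opening: 0.525
gripper_force: 25.0
```

>>> move_arm(plan=[[0.4, 0, 0, 0.01, 0, 0, 0], [0.4, 0, 0, 0, 0, 0, 0], [0.4, 0, 0, 0, 0, 0, 0], [0.4, 0, 0, 0, 0, 0, 0]])

```text
time_s: 22.37
eef_pos: [456.7, -104.9, 21.0]
tcp_rot: [[-0.832, -0.555, 0.0], [-0.555, 0.832, -0.0], [-0.0, -0.0, -1.0]]
force: [0.5, 0.1, -0.8]
opening: 0.522
gripper_force: 25.0
```

```bash
python3 - <<'E'
from workcell import *
from h import *
s=observe();print(s["eef_pos"],s["dq"].round(2)); rows(s,[456.5,-104.85,5.3],123.6,1)
E
```

```text
[ 456.68936411 -104.90369352   20.98373673] [ 0.09 -0.1   0.12  0.07 -0.16  0.04]
n 1 row: [0.00013 0.00015 0.01568] az 0.083 | yaw now 123.68
```

>>> move_arm(plan=[[0.4, 0, 0, 0.009, 0, 0, 0], [0.4, 0, 0, 0.004, 0, 0, 0], [0.4, 0, 0, 0.001, 0, 0, 0], [0.4, 0, 0, 0.0006, 0, 0, 0], [0.4, 0, 0, 0.0006, 0, 0, 0], [0.4, 0, 0, 0.0006, 0, 0, 0], [0.4, 0, 0, 0, 0, 0, 0], [0.4, 0, 0, 0, 0, 0, 0]])

```text
time_s: 23.03
eef_pos: [456.3, -104.7, 5.2]
tcp_rot: [[-0.832, -0.555, 0.0], [-0.555, 0.832, -0.0], [-0.0, -0.0, -1.0]]
force: [-2.9, 0.8, 13.8]
opening: 0.525
gripper_force: 25.0
```

Contact at 14 N. I release, rise, check, and go to the disc.

>>> move_arm(plan=[[0.7, 0, 0, 0, 0, 0, 0], [0.7, 0, 0, 0, 0, 0, 0], [0.7, 0, 0, 0, 0, 0, 0], [0.7, 0, 0, -0.005, 0, 0, 0], [1, 0, 0, -0.025, 0, 0, 0], [1, 0, 0, -0.035, 0, 0, 0], [1, 0, 0, -0.035, 0, 0, 0], [1, 0, 0, -0.03, 0, 0, 0], [1, 0, 0, 0, 0, 0, 0], [1, 0, 0, 0, 0, 0, 0]])

```text
time_s: 23.87
eef_pos: [457.3, -105.0, 136.5]
tcp_rot: [[-0.832, -0.555, 0.004], [-0.555, 0.832, -0.001], [-0.002, -0.003, -1.0]]
force: [0.5, 0.2, -0.1]
opening: 0.998
gripper_force: 0.0
```

```bash
python3 - <<'E'
from workcell import *
from h import *
grab("wrist");c=grab("wrist"); s=observe();print(s["eef_pos"],s["dq"].round(1)); np.savez("w12.npz",**c)
print("loz placed",fit_sil(c,"loz",(457,-104.5,3.6),2,span=3,dang=2))
rows(s,[539.5,-381,125],100,9)
E
```

```text
[ 455.99179745 -104.57899243  134.38813165] [ 0.   1.2  0.5  0.  -0.2 -0. ]
loz placed (array([ 456.85, -104.75,    4.04]), np.float64(-0.871))
n 9 row: [ 0.00357 -0.03211  0.00103] az 2.632 | yaw now 123.69
```

>>> move_arm(plan=[[1, 0.0036, -0.0321, 0.001, 0, 0, 2.63], [1, 0.0036, -0.0321, 0.001, 0, 0, 2.63], [1, 0.0036, -0.0321, 0.001, 0, 0, 2.63], [1, 0.0036, -0.0321, 0.001, 0, 0, 2.63], [1, 0.0036, -0.0321, 0.001, 0, 0, 2.63], [1, 0.0036, -0.0321, 0.001, 0, 0, 2.63], [1, 0.0036, -0.0321, 0.001, 0, 0, 2.63], [1, 0.0036, -0.0321, 0.001, 0, 0, 2.63], [1, 0.0036, -0.0321, 0.001, 0, 0, 2.63], [1, 0, 0, 0, 0, 0, 0]])

```text
time_s: 24.8
eef_pos: [539.4, -386.2, 123.5]
tcp_rot: [[-0.986, -0.168, -0.001], [-0.168, 0.986, -0.001], [0.001, -0.0, -1.0]]
force: [-1.3, 0.0, -0.1]
opening: 1.002
gripper_force: 0.0
```

>>> move_arm(plan=[[1, 0, 0, 0, 0, 0, 0], [1, 0, 0, 0, 0, 0, 0], [1, 0, 0, 0, 0, 0, 0], [1, 0, 0, 0, 0, 0, 0]])

```text
time_s: 25.13
eef_pos: [539.6, -380.0, 125.4]
tcp_rot: [[-0.985, -0.175, -0.001], [-0.175, 0.985, 0.001], [0.001, 0.001, -1.0]]
force: [0.7, 0.2, -0.1]
opening: 0.999
gripper_force: 0.0
```

```bash
python3 - <<'E'
from workcell import *
from h import *
c=grab("wrist"); s=observe();print(s["eef_pos"],s["dq"].round(2)); np.savez("w13.npz",**c)
p,v=fit_sil(c,"rnd",(539.5,-381,0),0,span=6); print(p,v,fit_sil(c,"rnd",p,0,span=3))
rows(s,[p[0],p[1],4.5],100,1)
E
```

```text
[ 539.70399238 -380.09789946  125.58789155] [-0.12 -0.13 -0.4  -0.15  0.07  0.01]
[ 5.3986e+02 -3.8245e+02  5.3000e-01] -0.485 (array([ 539.9 , -382.43,    1.13]), np.float64(-0.485))
n 1 row: [ 0.00021 -0.00241  0.12109] az 0.089 | yaw now 100.09
```

>>> move_arm(plan=[[1, 0.0002, -0.0024, 0.026, 0, 0, 0], [1, 0, 0, 0.026, 0, 0, 0], [1, 0, 0, 0.026, 0, 0, 0], [1, 0, 0, 0.026, 0, 0, 0], [1, 0, 0, 0.011, 0, 0, 0], [1, 0, 0, 0.006, 0, 0, 0], [1, 0, 0, 0, 0, 0, 0], [1, 0, 0, 0, 0, 0, 0], [1, 0, 0, 0, 0, 0, 0]])

```text
time_s: 25.93
eef_pos: [540.7, -384.1, 6.3]
tcp_rot: [[-0.985, -0.174, 0.002], [-0.174, 0.985, -0.002], [-0.001, -0.002, -1.0]]
force: [0.1, -0.3, -0.2]
opening: 0.997
gripper_force: 0.0
```

```bash
python3 - <<'E'
from workcell import *
from h import *
s=observe();print(s["eef_pos"]); rows(s,[539.9,-382.4,4.5],100,1)
E
```

```text
[ 540.74986072 -384.0990037     6.29107929]
n 1 row: [0.00054 0.00182 0.00179] az 0.03 | yaw now 100.03
```

>>> move_arm(plan=[[1, 0.0002, 0.001, 0.001, 0, 0, 0], [0.4, 0, 0, 0, 0, 0, 0], [0.4, 0, 0, 0, 0, 0, 0], [0.4, 0, 0, 0, 0, 0, 0], [0.4, 0, 0, 0, 0, 0, 0], [0.4, 0, 0, 0, 0, 0, 0], [0.4, 0, 0, 0, 0, 0, 0], [0.4, 0, 0, 0, 0, 0, 0], [0.4, 0, 0, 0, 0, 0, 0]])

```text
time_s: 26.68
eef_pos: [539.6, -382.6, 3.7]
tcp_rot: [[-0.985, -0.174, -0.0], [-0.174, 0.985, 0.0], [0.0, 0.0, -1.0]]
force: [-0.1, 0.5, 1.5]
opening: 0.609
gripper_force: 25.0
```

```bash
python3 - <<'E'
from workcell import *
from h import *
s=observe();print(s["eef_pos"],s["opening"],s["gripper_force"]); rows(s,[619.9,-101.4,60],100,10)
E
```

```text
[ 539.55030259 -382.58639643    3.74340418] 0.6090366246548982 25.00017821788788
n 10 row: [-0.0128   0.02629 -0.00563] az 0.002 | yaw now 100.02
```

>>> move_arm(plan=[[0.4, 0, 0, -0.01, 0, 0, 0], [0.4, 0, 0, -0.025, 0, 0, 0], [0.4, -0.016, 0.0328, -0.003, 0, 0, 0], [0.4, -0.016, 0.0328, -0.003, 0, 0, 0], [0.4, -0.016, 0.0328, -0.003, 0, 0, 0], [0.4, -0.016, 0.0328, -0.003, 0, 0, 0], [0.4, -0.016, 0.0328, -0.003, 0, 0, 0], [0.4, -0.016, 0.0328, -0.003, 0, 0, 0], [0.4, -0.016, 0.0328, -0.003, 0, 0, 0], [0.4, -0.016, 0.0328, -0.003, 0, 0, 0]])

```text
time_s: 27.52
eef_pos: [620.3, -100.1, 63.7]
tcp_rot: [[-0.985, -0.174, 0.0], [-0.174, 0.985, -0.0], [-0.0, -0.0, -1.0]]
force: [0.6, -0.2, -0.9]
opening: 0.604
gripper_force: 25.0
```

>>> move_arm(plan=[[0.4, 0, 0, 0.01, 0, 0, 0], [0.4, 0, 0, 0.02, 0, 0, 0], [0.4, 0, 0, 0.01, 0, 0, 0], [0.4, 0, 0, 0, 0, 0, 0], [0.4, 0, 0, 0, 0, 0, 0], [0.4, 0, 0, 0, 0, 0, 0], [0.4, 0, 0, 0, 0, 0, 0], [0.4, 0, 0, 0, 0, 0, 0]])

```text
time_s: 28.18
eef_pos: [620.4, -102.3, 23.5]
tcp_rot: [[-0.985, -0.174, 0.001], [-0.174, 0.985, -0.0], [-0.001, -0.0, -1.0]]
force: [-0.2, 0.1, -1.1]
opening: 0.602
gripper_force: 25.0
```

```bash
python3 - <<'E'
from workcell import *
from h import *
s=observe();print(s["eef_pos"],s["dq"].round(2)); rows(s,[619.6,-101.4,5.7],100,1)
E
```

```text
[ 620.35347426 -102.33159099   23.5150431 ] [ 0.11  0.17  0.2  -0.06 -0.18 -0.01]
n 1 row: [0.0006  0.00106 0.01781] az -0.008 | yaw now 99.99
```

>>> move_arm(plan=[[0.4, 0.0004, 0.0008, 0.01, 0, 0, 0], [0.4, 0, 0, 0.004, 0, 0, 0], [0.4, 0, 0, 0.002, 0, 0, 0], [0.4, 0, 0, 0.0008, 0, 0, 0], [0.4, 0, 0, 0.0006, 0, 0, 0], [0.4, 0, 0, 0.0006, 0, 0, 0], [0.4, 0, 0, 0, 0, 0, 0], [0.4, 0, 0, 0, 0, 0, 0]])

```text
time_s: 28.85
eef_pos: [618.9, -101.0, 5.5]
tcp_rot: [[-0.985, -0.174, -0.001], [-0.174, 0.985, 0.0], [0.001, 0.0, -1.0]]
force: [-7.5, 0.8, 22.2]
opening: 0.608
gripper_force: 25.0
```

>>> move_arm(plan=[[0.75, 0, 0, 0, 0, 0, 0], [0.75, 0, 0, 0, 0, 0, 0], [0.75, 0, 0, 0, 0, 0, 0], [0.75, 0, 0, -0.005, 0, 0, 0], [1, 0, 0, -0.025, 0, 0, 0], [1, 0, 0, -0.035, 0, 0, 0], [1, 0, 0, -0.035, 0, 0, 0], [1, 0, 0, -0.03, 0, 0, 0], [1, 0, 0, 0, 0, 0, 0], [1, 0, 0, 0, 0, 0, 0]])

```text
time_s: 29.68
eef_pos: [620.5, -101.4, 136.7]
tcp_rot: [[-0.985, -0.174, 0.004], [-0.174, 0.985, -0.001], [-0.003, -0.002, -1.0]]
force: [-0.5, 0.5, -1.0]
opening: 0.997
gripper_force: 0.0
```

>>> move_arm(plan=[[1, 0, 0, -0.03, 0, 0, 0], [1, -0.03, 0.02, -0.03, 0, 0, 0], [1, -0.03, 0.02, -0.03, 0, 0, 0], [1, -0.03, 0.02, 0, 0, 0, 0], [1, 0, 0, 0, 0, 0, 0], [1, 0, 0, 0, 0, 0, 0], [1, 0, 0, 0, 0, 0, 0], [1, 0, 0, 0, 0, 0, 0]])

```text
time_s: 30.35
eef_pos: [690.8, -32.6, 216.8]
tcp_rot: [[-0.985, -0.173, -0.002], [-0.173, 0.985, 0.0], [0.002, 0.001, -1.0]]
force: [0.8, -0.2, -0.9]
opening: 1.008
gripper_force: 0.0
```

```bash
python3 - <<'E'
from workcell import *
from h import *
c=grab("wrist"); s=observe();print(s["eef_pos"],s["dq"].round(1)); np.savez("w14.npz",**c)
C={"rnd":(620,-101.3,0),"sq":(612.3,55.2,9),"hex":(454.9,50.4,11.3),"loz":(457.1,-104.4,3.6)}
for n,k in C.items(): print(n,fit_sil(c,n,k,2,span=3,dang=2),projs(c,[np.r_[k[:2],2]]).round())
# card edges: fit 110 mm square paper/bench boundary for each card, this view
import h
im=cv2.GaussianBlur(c["pixels"].astype(np.float32),(0,0),.6)+5; r=np.log(im[...,0]/im[...,2])
for n,k in C.items():
    def f(p):
        a=sample(r,projs(c,place("sq",p,2,2.2*.97))); b=sample(r,projs(c,place("sq",p,2,2.2*1.03))); return np.clip(a-b,-.8,.3).mean()
    a0=k[2] if n!="rnd" else 10
    R=minimize(f,[k[0],k[1],a0],method="Nelder-Mead",options=dict(initial_simplex=np.array([k[0],k[1],a0])+np.vstack([np.zeros(3),np.diag([2.,2,2])])))
    print("card",n,R.x.round(2),round(R.fun,3))
cv2.imwrite("pics/w14.png",cv2.cvtColor(c["pixels"],cv2.COLOR_RGB2BGR))
E
```

```text
[690.86351499 -32.76715033 217.13327396] [-0.1 -0.4 -0.4  0.1  0.2  0. ]
rnd (array([ 619.71, -100.42,    1.85]), np.float64(-0.96)) [[239. 122.]]
sq (array([611.3 ,  54.73,   8.98]), np.float64(-0.88)) [[366. 138.]]
hex (array([455.86,  50.  ,  10.3 ]), np.float64(-0.355)) [[397.  -9.]]
loz (array([ 458.85, -106.18,    6.15]), np.float64(-0.133)) [[256. -36.]]
card rnd [ 619.75 -101.35   10.81] -0.401
card sq [612.01  54.88   9.1 ] -0.372
card hex [455.35  50.49  10.91] -0.168
card loz [ 458.06 -104.27    3.55] -0.172
```

View pics/w14.png

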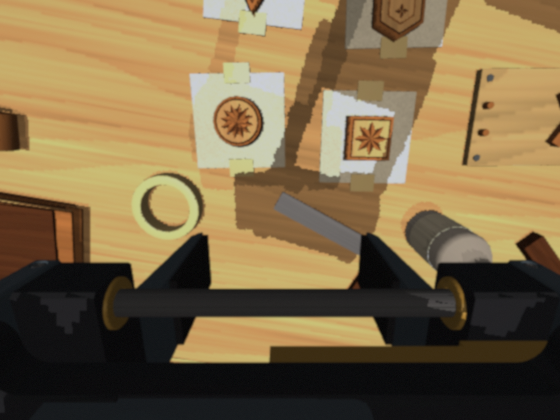

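The picture shows the disc centred on its card at (238,121) and the square at (369,137), each within about 1 mm. One last numeric check on the hex, and on the clamp via the top view.

```bash
python3 - <<'E'
from workcell import *
from h import *
for fn,n,k in [("w6.npz","hex",(455,50.4,11.2)),("w12.npz","loz",(457,-104.4,3.6)),("w9.npz","sq",(612,55,9)),("w9.npz","hex",(455,50.4,11.2))]:
    c=dict(np.load(fn)); im=cv2.GaussianBlur(c["pixels"].astype(np.float32),(0,0),.6)+5; r=np.log(im[...,0]/im[...,2])
    f=lambda p: np.clip(sample(r,projs(c,place("sq",p,2,2.2*.97)))-sample(r,projs(c,place("sq",p,2,2.2*1.03))),-.8,.3).mean()
    R=minimize(f,k,method="Nelder-Mead",options=dict(initial_simplex=np.array(k)+np.vstack([np.zeros(3),np.diag([2.,2,2])])))
    print(fn,n,"card",R.x.round(2),round(R.fun,3),"tile",fit_sil(c,n,k,2,span=3,dang=2))
t=grab("top")["pixels"].astype(int); b=t[150:230,100:210]; m=(b[...,0]>90)&(b[...,1]<60)&(b[...,2]<60); v,u=np.nonzero(m); print("red",len(u),u.mean()+100,v.mean()+150)
E
```

```text
w6.npz hex card [454.46  50.54  11.16] -0.379 tile (array([455.79,  50.11,  11.  ]), np.float64(-0.741))
w12.npz loz card [ 457.22 -104.45    3.63] -0.379 tile (array([ 456.85, -104.76,    4.08]), np.float64(-0.871))
w9.npz sq card [612.11  55.12   9.09] -0.388 tile (array([611.05,  55.07,   9.12]), np.float64(-0.916))
w9.npz hex card [454.94  50.47  11.16] -0.265 tile (array([456.5 ,  49.45,  11.34]), np.float64(-0.573))
red 23 123.82608695652173 193.7826086956522
```

```bash
python3 - <<'E'
from workcell import *
from h import *
c=camera("top"); d=np.array([-.182,.983])
for th in (0,.3,.7,1.05): 
    p=np.array([538,321])+85*np.sin(th)*d; print(th,proj(c,[*p,52+85*np.cos(th)]).round(1))
E
```

```text
0 [134.1 190.4]
0.3 [125.4 192.1]
0.7 [116.6 194.8]
1.05 [112.8 197.3]
```

```bash
python3 - <<'E'
from workcell import *
from h import *
d=np.array([-.182,.983])
for n,box in (("top",(90,150,210,230)),("side",(190,70,300,170))):
    c=camera(n); b=c["pixels"].astype(int)[box[1]:box[3],box[0]:box[2]]
    m=(b[...,0]>50)&(b[...,1]<.35*b[...,0])&(b[...,2]<.35*b[...,0]); v,u=np.nonzero(m); print(n,len(u),"u",u.min()+box[0],u.max()+box[0],"v",v.min()+box[1],v.max()+box[1])
    for th in (0,.7,.9,1.05):
        print(th,[proj(c,[*(np.array([538,321])+r*np.sin(th)*d),52+r*np.cos(th)]).round(1).tolist() for r in (46,118)])
E
```

```text
top 17 u 120 128 v 193 195
0 [[138.5, 192.9], [130.1, 188.1]]
0.7 [[129.3, 195.3], [105.5, 194.4]]
0.9 [[127.8, 196.0], [101.9, 196.4]]
1.05 [[127.1, 196.6], [100.3, 197.9]]
side 89 u 219 232 v 107 126
0 [[236.6, 126.1], [234.7, 106.8]]
0.7 [[231.6, 124.4], [221.8, 103.4]]
0.9 [[230.7, 125.2], [219.6, 105.6]]
1.05 [[230.2, 126.0], [218.4, 108.1]]
```

The side view puts the red grip at u 219–232, v 107–126, which matches 1.05 rad: the clamp is fully open. The gripper is clear of everything, so I hand in.

```bash
python3 -c "
from workcell import *
print(sign_off())"
```

```text
the job is handed in; nothing more can be done
None
```

The job is handed in: the clamp is fully open, and all four tiles lie flat on their own cards, face up, within about 1.5 mm and 0.5° of their outlines by my camera fits; the verdict itself was not returned.

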